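# Lay out the carburettor and ignition parts for refitting

### The job

On the rubber mat, lay the stripped parts out for refitting in front of (on the robot's side of) the unit they belong to, with gaps of about 3 cm: the olive bowl straight in front of the carburettor's intake mouth with the rubber gasket lying centred on its rim, and the spark plug straight in front of the tester with its threaded end pointing at the tester, followed in the same line by the copper terminal with its clip end towards the plug. Set the tin cap, open side up to serve as a screw dish, midway between the bowl and the plug and in one row with them. Leave the loose chrome lever and the loose chrome spanner socket where they are.

Things in the scene. Friction and masses are not known exactly. Their poses are not given: they have to be found in the camera images.
- mat: blue-grey ribbed rubber mat fixed to the bench, 290 (x) by 400 (y), 3 thick, so its top is at z = 0.003. Origin at the centre of its underside. Its x axis points away from the robot (within 0.1 rad). Tester and carburettor stand on its far half, one to the left and one to the right, about 270 between their centres; the parts go on its near half
- tester: spark plug tester, fixed: grey-green steel box 100 deep (x), 124 wide (y), 66 high, with a chromed bayonet twist socket (diameter 36) and a brass gauge (diameter 42) on its top, highest point 90. Origin under the box's centre, on the mat's top; +x points away from the robot, and the flat front face is at x = -50 in this frame, at right angles to x
- carburettor: aluminium mower carburettor body, fixed, without its bowl: 90 long along its throat (x), 64 wide (y) at the flange, 67 high. Origin under its bowl ring, on the mat's top; +x points away from the robot; the round dark intake mouth (diameter 44, axis 34 up) opens towards the robot, its face at x = -50 in this frame and its axis at y = 0
- bowl: loose olive plastic carburettor bowl, mouth up: rim diameter 54, height 28, narrowing to 38 at the foot; 50 g. Origin at the centre of its underside, z up. Its flat rim is 3.5 to 4 wide
- gasket: loose black rubber ring lying flat: outer diameter 54, inner diameter 42, 6 thick; 20 g. Origin at the centre of its underside, z up. Resting on the bowl its origin is 28 above the bowl's
- cap: loose tin screw cap of an oil can lying open side up, with a cork disc inside: diameter 47, height 16, 25 g. Origin at the centre of its underside, z up
- plug: loose spark plug lying on a flat of its steel hexagon (20.8 across flats, 24 across corners, 12 long), 66 long, 50 g. Origin on its axis at mid hexagon, 10.4 above what it lies on. +x runs along the plug to the threaded electrode end, 30 from the origin; the white insulator with brass stud ends at x = -36. At the start +x points away from the robot within 1.1 rad. Grip the hexagon
- terminal: loose copper ignition terminal lying flat: 45 long (x), 13 wide (y), 12 high, 20 g. Origin at the centre of its underside; +x points to the open U-shaped clip end (x = 22.5), the round crimped barrel ends at x = -22.5. At the start +x points away from the robot within 1.1 rad
- socket: bystander, loose: chromed spanner socket (a short tube) standing upright, diameter 26, height 38, 90 g, origin at the centre of its underside; it may stand among the parts and stays where it is
- height_lever: bystander, loose: chromed mower height lever, a flat bar 148 long along its x axis with a round eye at -x and a black grip (diameter 24) at +x, lying across the bench in front of the robot; origin under the bar's middle; it stays where it is
Not all that is in view belongs to the job. Several things have the shape of the gasket; the one meant has the colours described above.

How it is judged:
By the outcome, as a careful person would: the job done as asked, in the order asked, and still so for the second after the job is handed in, with the robot touching nothing.
It also fails if it takes over 125 s, if anything falls off the work surface, if the arm or the gripper's body presses on something with over 40 N, if the wrist force passes 120 N, or if a joint passes its speed limit or range.

### The arm

A 6-joint arm with a two-finger parallel gripper is mounted at the origin on the work surface. World frame = base frame: x ahead of the robot, y to its left, z up, the work surface at z = 0. Lengths are in m, angles in rad, forces in N, time in s.
With the tool pointing down it reaches from about 0.375 to 0.975 m from the base axis. Payload 3.8 kg.
Tool frame: the origin (TCP) lies midway between the tips of the shut fingers; the grasp point (between the pads) lies 19 mm behind it; z points along the fingers, y is the line along which they close (so a half turn about z gives the same grasp; the last joint's range is limited). The gripper opens to 85 mm and grips with 20 to 120 N. Pads are 22 mm wide; open, the fingers measure 114 mm over their backs; the gripper's body (76 mm by 85 mm) begins 54 mm behind the grasp point. The pads swing forward as they close: fully open they stand 13 mm farther back than shut.
Start: joints at [-1.316, 0.264, 1.604, -0, 1.274, -0.037], TCP at [0.194, -0.646, 0.231] pointing down, gripper open.
Joint ranges: [-2.63, 2.63], [-0.94, 2.18], [0.31, 2.57], [-1.31, 4.45], [0, 2.66], [-2.55, 2.55]. Speed limits (rad/s): [2.57, 2.57, 3.14, 3.14, 3.14, 3.14].

### API

Orientations are given as a rotation vector (axis times angle).
In Python, from workcell import status, read_camera, workorder, masks_of gives the robot as it stands.
- The arm moves only by the tool drive_tool, never from a script. Its argument "rows" is a list of rows, each a list of 7 numbers: the turn, a rotation vector about the tool's x, y, z in degrees, then the shift along the tool's x, y, z in m, then the opening, from 0 (shut) to 1 (fully open). In form: [[ax, ay, az, tx, ty, tz, claw], ...]. A call has 1 to 8 rows; each row shifts and turns the commanded pose from where the row before left it, along the tool's axes as they then stand; what a row does not reach is not made up. A row lasts 1/12 s, in which the tool goes at most 41.7 mm and 7.16 degrees, less where a joint would pass 70% of its speed; a pose out of reach is approached as far as the arm can. A call is refused whole if a number of a shift passes 0.0417 or a number of a turn 7.16, either way. A call with a gripper value outside its range is refused whole. The fingers move at their own pace and stop on an object; "force" is the grip in N (left out, the last holds). Time passes only in rows, so rows that do not move let the fingers close. It gives the time, the measured TCP pose, the force, the opening and the grip force at its end, in the units of the state.
- status.read_state(): the state, without advancing time (a new reading comes with each control period).
- read_camera(name): name is "scene" or "top"; returns a dict with "color" (480x640x3 uint8, red, green, blue), "intrinsics" (3x3 intrinsics, pixels), "world_from_camera" (4x4, takes a point from camera to world coordinates). Camera axes: x right, y up, looking along -z (the intrinsics and any distortion apply to the point x, -y, -z); pixel columns grow to the right and rows downward; lengths in m; the calibration is good to about 2 mm. A picture is of the moment at which its call begins. There is no depth.
- workorder.finish_job(): hands the job in; it is judged then, once.
Trained networks look in a picture, given as the dict that the camera call returned (one of the last four; its "shot" number tells which), for a name from the list of things; names that differ only in an ending like _2 or _b are one class to them, and where a whole thing is asked for, a point or a joint stands for the part that bears it (a point fixed in the world has none). Each returns a list of dicts, best first, with "score" (0 to 1); they miss things now and then, are a little off and sometimes report something else, mostly with a low value. They report only what shows in the picture. A call takes as long as a camera call. They do not tell look-alikes from the thing itself.
- masks_of(picture, name): "mask" (480x640 bool, what is visible of it) and "bbox" ([left, top, right, bottom] in pixels, round what is visible of it).
The state is a dict: "time": time; "q": joint angles; "joint_vel": joint speeds; "joint_torque": joint torques, N m; "tool_pos": TCP position; "tcp_rot": TCP orientation; "wrist_force": force on the tool from outside, world axes, zero at the start; "torque": the same for the moment, N m; "width": opening from 0.0 (shut) to 1.0 (fully open); "grip_force": force on a finger pad.
Only numpy, scipy, OpenCV 4.12 (cv2) and the standard library are available. Lean on these libraries where they do the work, as an engineer would, in place of code of your own. Each camera call takes 0.05 s, during which the arm holds its last target. There are 200 camera calls.

## Working session

There is one attempt and no reset: what is moved stays moved. The work goes in short steps, Python scripts to look and compute and a tool call to move; the robot and the scene stay as the last step left them, time stands still between calls to the robot, and variables do not carry over. Pictures are saved under pics/ and viewed, at most 14 in all, crops included, and the job is handed in when it is done.

Besides the shell and the picture viewer there is one more tool, called as name(argument=value, ...), one argument or row to a line, values as JSON. drive_tool: Moves the arm, as the interface text tells. Its arguments: {"type":"object","properties":{"rows":{"type":"array"},"force":{"type":"number"}},"required":["rows"]}

```bash
ls; mkdir -p pics; python3 - <<'E'
from workcell import status, read_camera, masks_of
import cv2
print(status.read_state())
for n in ("scene","top"):
    p=read_camera(n); cv2.imwrite(f"pics/{n}0.png",p["color"][:,:,::-1])
    print(n,p["intrinsics"],p["world_from_camera"],[k for k in p])
    for t in ("mat","tester","carburettor","bowl","gasket","cap","plug","terminal","socket","height_lever"):
        print(t,[(round(d["score"],2),[int(v) for v in d["bbox"]]) for d in masks_of(p,t)][:5])
E
```

```text
pics
{'time': 0.0, 'q': array([-1.31589647e+00,  2.64737072e-01,  1.60539612e+00,  6.72536576e-06,
        1.27370389e+00, -3.68991734e-02]), 'joint_vel': array([ 4.01883367e-05, -1.97015325e-04,  1.63866977e-03,  1.00931370e-03,
        2.04177744e-03,  6.26680657e-04]), 'joint_torque': array([-1.67031849e-03, -5.15101790e+01, -3.67310286e+01, -1.15591329e-04,
        1.25000239e-02,  4.47764705e-06]), 'tool_pos': array([ 0.19399445, -0.64574634,  0.22996092]), 'tcp_rot': array([-3.10600724e+00, -4.56404891e-01,  3.73221491e-04]), 'wrist_force': array([-0.12728239, -0.11314604,  0.09300899]), 'torque': array([-0.02183922, -0.00229141, -0.00869256]), 'grip_force': 0.0, 'width': 0.995987149262376}
scene [[512.9450115    0.         310.47321893]
 [  0.         512.9450115  242.24072771]
 [  0.           0.           1.        ]] [[-0.05127112 -0.56474304  0.82367261  1.41623179]
 [ 0.99862804 -0.02020075  0.04831112  0.06307907]
 [-0.01064456  0.82501953  0.56500395  0.62450055]
 [ 0.          0.          0.          1.        ]] ['color', 'intrinsics', 'world_from_camera', 'shot']
mat
[... 749 characters left out ...]
499993]
 [ 0.          0.          0.          1.        ]] ['color', 'intrinsics', 'world_from_camera', 'shot']
mat [(0.6, [200, 114, 407, 262]), (0.25, [449, 320, 464, 352])]
tester [(0.86, [337, 96, 408, 162]), (0.45, [143, 330, 165, 346])]
carburettor [(0.67, [215, 116, 252, 170])]
bowl [(0.57, [453, 192, 478, 221]), (0.18, [267, 302, 339, 320])]
gasket [(0.81, [125, 168, 153, 198]), (0.73, [216, 117, 258, 172]), (0.67, [136, 214, 166, 238]), (0.67, [148, 256, 176, 283]), (0.57, [93, 191, 120, 219])]
cap [(0.57, [99, 265, 124, 288])]
plug [(0.74, [449, 319, 464, 351])]
terminal [(0.68, [489, 253, 503, 277])]
socket [(0.7, [144, 329, 164, 347])]
height_lever [(0.56, [267, 302, 341, 318])]
```

View pics/top0.png

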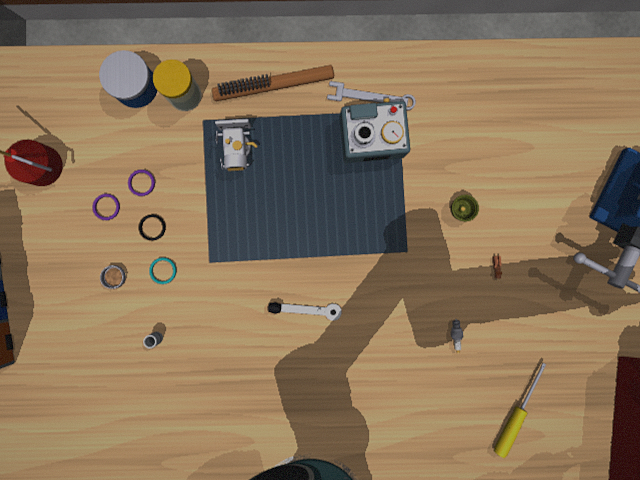

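View pics/scene0.png

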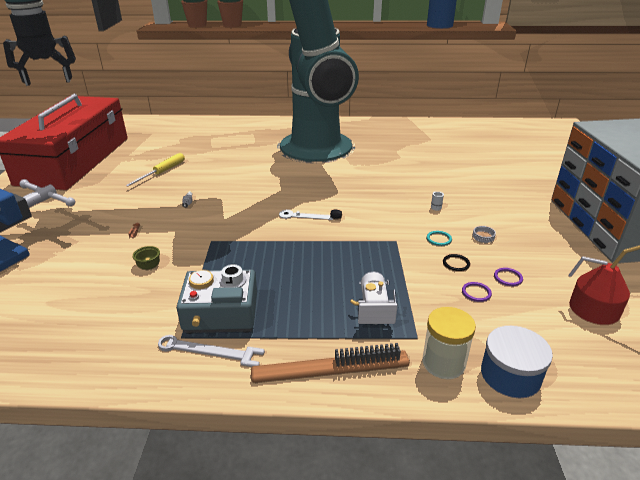

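```bash
python3 - <<'E'
import cv2,numpy as np
t=cv2.imread("pics/top0.png")
a=cv2.resize(t[155:355,85:185],None,fx=3,fy=3,interpolation=cv2.INTER_CUBIC)
b=cv2.resize(t[155:355,420:520],None,fx=3,fy=3,interpolation=cv2.INTER_CUBIC)
cv2.imwrite("pics/crop0.png",np.hstack([a,b]))
E
```

```text
(no output)
```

View pics/crop0.png

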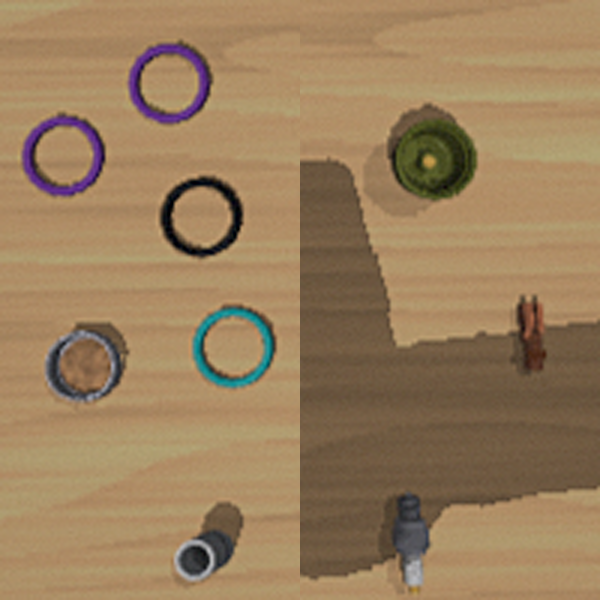

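The black ring at top (152,227) is the gasket: it is the only black rubber one. The other rings are purple at (142,182) and (106,207), and teal at (163,270). The enlarged crop confirms this. The other parts are the cap at (113,276), socket (152,340), bowl (464,207), plug (457,335), terminal (497,266), tester (375,130) and carburettor (235,145).

```bash
cat > h.py <<'E'
import numpy as np,cv2
from scipy.optimize import least_squares
from workcell import status, read_camera, masks_of
def proj(p,P):
    P=np.atleast_2d(P); T=p["world_from_camera"]; c=(P-T[:3,3])@T[:3,:3]
    K=p["intrinsics"]; return np.c_[K[0,2]+K[0,0]*c[:,0]/-c[:,2], K[1,2]+K[1,1]*-c[:,1]/-c[:,2]]
def ray(p,uv,z):
    K=p["intrinsics"];T=p["world_from_camera"]
    d=T[:3,:3]@np.array([(uv[0]-K[0,2])/K[0,0],-(uv[1]-K[1,2])/K[1,1],-1]); o=T[:3,3]
    return o+d*(z-o[2])/d[2]
def circ(r,z,n=40):
    a=np.linspace(0,2*np.pi,n,endpoint=False); return np.c_[r*np.cos(a),r*np.sin(a),0*a+z]
M=dict(bowl=np.r_[circ(.027,.028),circ(.027,.024),circ(.019,0)],gasket=np.r_[circ(.027,0),circ(.027,.006)],
 cap=np.r_[circ(.0235,0),circ(.0235,.016)],socket=np.r_[circ(.013,0),circ(.013,.038)])
def xr(r,x): c=circ(r,0,16); return np.c_[c[:,2]+x,c[:,0],c[:,1]]
M["plug"]=np.r_[xr(.012,-.006),xr(.012,.006),xr(.007,.030),xr(.007,.012),xr(.0055,-.025),xr(.003,-.036)]
M["terminal"]=np.array([[x,y,z] for x in(-.0225,.0225) for y in(-.0065,.0065) for z in(0,.012)])
def mom(h):
    m=cv2.moments(h.astype(np.float32)); a=.5*np.arctan2(2*m["mu11"],m["mu20"]-m["mu02"])
    return np.array([m["m10"]/m["m00"],m["m01"]/m["m00"]]),a,m["m00"]
def hull(P): return cv2.convexHull(P.astype(np.float32)).reshape(-1,2)
def mhull(mask,n=0):
    c,_=cv2.findContours(mask.astype(np.uint8),cv2.RETR_EXTERNAL,cv2.CHAIN_APPROX_NONE)
    c=max(c,key=cv2.contourArea) ; q=c.reshape(-1,2).astype(float)
    q=np.concatenate([q+d for d in([-.5,-.5],[.5,-.5],[-.5,.5],[.5,.5])])
    return hull(q)
def Rz(a): return np.array([[np.cos(a),-np.sin(a),0],[np.sin(a),np.cos(a),0],[0,0,1]])
def fit(name,views,z=None,yaw=None):
    """views: list of (picture, mask); returns x,y,z,yaw and residual px"""
    ms=[(p,)+mom(mhull(m)) for p,m in views]
    x0=ray(ms[0][0],ms[0][1],.01); useyaw=yaw is not None
    def f(v):
        zz=v[2] if z is None else z; r=[]
        for p,c,a,A in ms:
            cc,aa,AA=mom(hull(proj(p,M[name]@Rz(v[3]).T+[v[0],v[1],zz]))); r+=list(cc-c)
            if useyaw: d=aa-a; r.append(15*np.sin(d))
        r.append(0 if useyaw else v[3]); 
        if z is not None: r.append(v[2]-z)
        return r
    s=least_squares(f,[x0[0],x0[1],0 if z is None else z,yaw or 0],x_scale=[.01,.01,.01,.1])
    return np.round(s.x,4),np.round(np.array(s.fun)[:-1],1),[round(A) for *_,A in ms]
def pick(p,name,near=None,zz=.01):
    ds=masks_of(p,name)
    if near is not None: 
        u=proj(p,[near[0],near[1],zz])[0]; ds=[d for d in ds if np.hypot(*(mom(mhull(d["mask"]))[0]-u))<14]
    return ds[0]["mask"] if ds else None
def st():
    s=status.read_state(); R=cv2.Rodrigues(np.array(s["tcp_rot"]))[0]
    psi=np.arctan2(R[1,0],R[0,0]); tilt=np.degrees(np.arccos(-R[2,2]))
    return s,R,psi,tilt
def go(x,y,z,psi_t):
    s,R,psi,tilt=st(); d=np.array([x,y,z])-s["tool_pos"]; az=-np.degrees((psi_t-psi+np.pi/2)%np.pi-np.pi/2)
    print("t %.2f tcp %s psi %.2f deg tilt %.2f w %.3f grip %.1f F %s q6 %.2f"%(s["time"],np.round(s["tool_pos"],4),np.degrees(psi),tilt,s["width"],s["grip_force"],np.round(s["wrist_force"],1),s["q"][5]))
    Rn=Rz(psi-np.radians(az))@np.diag([1,-1,-1])
    print("  turn az %.2f; shift before turn"%az,np.round(R.T@d,4),"after turn",np.round(Rn.T@d,4))
E
python3 - <<'E'
from h import *
T=read_camera("top");S=read_camera("scene")
near=dict(bowl=(464,207),gasket=(152,227),cap=(113,276),socket=(152,340),plug=(457,335),terminal=(497,266))
for n,uv in near.items():
    w=ray(T,uv,.01); a=pick(T,n,w);b=pick(S,n,w)
    print(n,np.round(w,3),a is not None,b is not None)
    for lab,v in(("both",[(T,a),(S,b)]),("top",[(T,a)]),("scene",[(S,b)])):
        if any(m is None for _,m in v): continue
        y=0.0 if n in("plug","terminal") else None
        z=None if lab=="both" else (.0104 if n=="plug" else 0)
        print("  ",lab,*fit(n,v,z,y))
# colour masks
for p,lab in((T,"T"),(S,"S")):
    hsv=cv2.cvtColor(p["color"],cv2.COLOR_RGB2HSV)
    for n,uv in near.items():
        u=proj(p,ray(T,uv,.01))[0].astype(int); c=hsv[max(u[1]-1,0):u[1]+2,u[0]-1:u[0]+2].reshape(-1,3); print(lab,n,u,np.median(c,0))
    m=pick(p,"mat"); 
    h=mhull(m); q=cv2.minAreaRect(h)
    ap=cv2.approxPolyDP(h.reshape(-1,1,2),12,True).reshape(-1,2); print("mat",[np.round(ray(p,v,.003)[:2],4) for v in ap])
t=T["color"]; s=S["color"]
a=cv2.resize(t[90:180,200:300],None,fx=4,fy=4,interpolation=cv2.INTER_CUBIC);b=cv2.resize(t[90:180,325:425],None,fx=4,fy=4,interpolation=cv2.INTER_CUBIC)
cv2.imwrite("pics/crop1.png",np.hstack([a,b])[:,:,::-1])
E
```

```text
bowl [ 0.601 -0.318  0.01 ] True True
   both [ 0.5999 -0.3135  0.0012 -0.0221] [ 0.7 -0.1  1.1  0.3] [611, 538]
   top [ 0.5998 -0.3124  0.      0.    ] [0. 0. 0.] [611]
   scene [ 0.5975 -0.3167  0.      0.    ] [0. 0. 0.] [538]
gasket [0.572 0.306 0.01 ] True True
   both [0.5731 0.309  0.0017 0.1913] [ 0.9  0.2  1.1 -0. ] [549, 412]
   top [0.5736 0.3114 0.     0.    ] [0. 0. 0.] [549]
   scene [0.571  0.3076 0.     0.    ] [-0.  0.  0.] [412]
cap [0.476 0.384 0.01 ] True True
   both [ 0.4762  0.3843  0.0024 -0.0131] [ 0.5 -0.1  0.8 -0.3] [498, 340]
   top [ 0.476   0.3865  0.     -0.    ] [-0.  0. -0.] [498]
   scene [0.4736 0.3836 0.     0.    ] [-0. -0.  0.] [340]
socket [0.348 0.307 0.01 ] True True
   both [0.3525 0.3012 0.0027 0.0106] [ 0.5  0.1  0.8 -0.1] [259, 203]
   top [0.3522 0.3031 0.     0.    ] [-0. -0.  0.] [259]
   scene [0.3483 0.3003 0.     0.    ] [ 0. -0.  0.] [203]
plug [ 0.347 -0.297  0.01 ] True False
   top [ 0.3484 -0.2961  0.0104  0.    ] [0.1 0.1 0.3 0. ] [246]
terminal [ 0.482 -0.381  0.01 ] True True
   both [ 4.808e-01 -3.825e-01 -4.000e-04  3.100e-03] [0.3 0.4 1.  1.2 0.3 1.2] [130, 114]
   top [ 0.4817 -0.3817  0.      0.0013] [ 0.  -0.   1.1  0. ] [130]
   scene [ 0.4785 -0.386   0.      0.    ] [-0.1 -0.5  1.3  0. ] [114]
T bowl [463 207] [ 21. 152. 168.]
T gasket [152 227] [ 16. 107. 173.]
T cap [113 276] [ 14. 118. 133.]
T socket [152 340] [120.  30.  33.]
T plug [456 335] [120.  17.  90.]
T terminal [496 266] [  9. 143. 122.]
mat [array([ 0.5162, -0.2022]), array([0.501 , 0.1941]), array([0.7872, 0.2057]), array([ 0.7993, -0.0688]), array([ 0.7028, -0.1968])]
S bowl [146 261] [ 33. 119.  70.]
S gasket [456 259] [ 19.  88. 236.]
S cap [484 234] [ 14. 110. 204.]
S socket [439 203] [110.   9. 114.]
S plug [187 199] [125.   9. 110.]
S terminal [135 228] [  9. 129. 132.]
mat [array([0.7893, 0.2041]), array([ 0.7985, -0.1967]), array([ 0.515 , -0.2036]), array([0.4971, 0.1922])]
```

View pics/crop1.png

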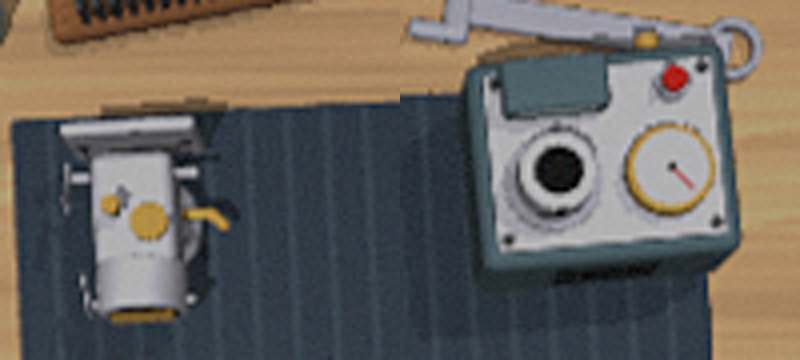

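Each part shows in both views, and all heights come out within 3 mm of the bench. The two cameras disagree by about 4 mm in y, so I'll calibrate them against a known grasp. First move: over the bowl.

drive_tool(
  rows=[
    [0,0,5.6,0,0,0,1],
    [0,0,5.6,0,0,0,1],
    [0,0,5.5,0,0,0,1],
    [0,0,0,0.031,-0.025,0,1],
    [0,0,0,0.031,-0.025,0,1],
    [0,0,0,0.031,-0.025,0,1],
    [0,0,0,0.031,-0.025,0,1],
    [0,0,0,0.031,-0.025,0,1],
  ],
  force=30,
)

```text
time: 2.57
tool_pos: [0.3502, -0.5203, 0.2314]
tcp_rot: [3.141, -0.001, 0.0]
wrist_force: [0.4, -0.1, -0.3]
width: 0.999
grip_force: 0.0
```

drive_tool(
  rows=[
    [0,0,0,0.031,-0.025,0,1],
    [0,0,0,0.031,-0.025,0,1],
    [0,0,0,0.031,-0.025,0,1],
    [0,0,0,0.031,-0.025,0.01,1],
    [0,0,0,0.031,-0.025,0.01,1],
    [0,0,0,0.031,-0.025,0.01,1],
    [0,0,0,0.031,-0.025,0.01,1],
    [0,0,0,0,0,0.03,1],
  ],
)

```text
time: 3.23
tool_pos: [0.5743, -0.3431, 0.1659]
tcp_rot: [3.138, 0.008, 0.017]
wrist_force: [1.0, -0.2, 0.5]
width: 1.001
grip_force: 0.0
```

```bash
cat > units.py <<'E'
from h import *
from scipy.optimize import minimize
def boxm(x0,x1,w,h): return np.array([[x,y,z] for x in(x0,x1) for y in(-w/2,w/2) for z in(0,h)])
B=boxm(-.05,.05,.124,.066)
def cost(v,p,mask,model):
    sc=4; h=(hull(proj(p,model@Rz(v[2]).T+[v[0],v[1],.003]))+.5)*sc
    im=np.zeros((480*sc,640*sc),np.uint8); cv2.fillPoly(im,[np.int32(h*16)],1,shift=4)
    return 1-(im&mask).sum()/(im|mask).sum()
def fitu(p,name,model,v0):
    m=np.kron(pick(p,name).astype(np.uint8),np.ones((4,4),np.uint8))
    s=minimize(cost,v0,args=(p,m,model),method="Nelder-Mead",options=dict(initial_simplex=np.array(v0)+np.array([[0,0,0],[.01,0,0],[0,.01,0],[0,0,.1]]),xatol=1e-4,fatol=1e-5))
    return s.x,s.fun
if __name__=="__main__":
    T=read_camera("top");S=read_camera("scene")
    for p in(T,S):
        v,f=fitu(p,"tester",B,[.72,-.13,.05]); print("tester",np.round(v,4),round(f,3))
    t=T["color"]; im=cv2.resize(t[85:185],None,fx=4,fy=4,interpolation=cv2.INTER_CUBIC)
    v,f=fitu(T,"tester",B,[.72,-.13,.05])
    q=(proj(T,B@Rz(v[2]).T+[v[0],v[1],.003])-[0,85]+.5)*4
    for i in range(8):
        for j in range(i):
            if bin(i^j).count("1")==1: cv2.line(im,tuple(np.int32(q[i])),tuple(np.int32(q[j])),(255,0,0),1)
    s=S["color"]; im2=cv2.resize(s[262:332,340:410],None,fx=5,fy=5,interpolation=cv2.INTER_CUBIC)
    out=np.zeros((400,790,3),np.uint8); out[:,:420]=im[:,1290:1710]; out[:350,430:780]=im2
    cv2.imwrite("pics/u1.png",out[:,:,::-1])
    fl=ray(T,(232.5,120.5),.07); mo=ray(T,(235.5,168),.037); print("flange",fl,"mouth",mo,"yaw",np.arctan2(*(fl-mo)[1::-1]))
    go(.600,-.3135,.09,0)
E
python3 units.py
```

```text
tester [ 0.7495 -0.1319  0.0733] 0.089
tester [ 0.7371 -0.1391  0.116 ] 0.089
flange [0.76506709 0.1333165  0.07      ] mouth [0.68205686 0.13418185 0.037     ] yaw -0.010424248159984075
t 3.48 tcp [ 0.5656 -0.347   0.1618] psi -0.02 deg tilt 0.02 w 0.999 grip 0.0 F [-0.1 -0.7  0.7] q6 0.98
  turn az -0.02; shift before turn [ 0.0344 -0.0335  0.0718] after turn [ 0.0344 -0.0335  0.0718]
```

View pics/u1.png

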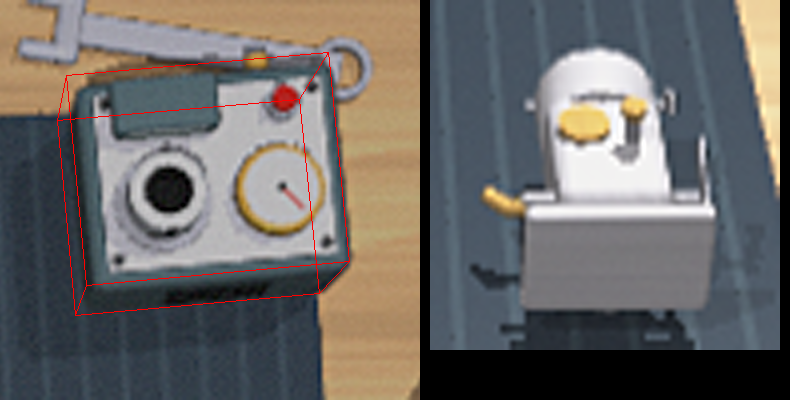

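The tester outline fit is offset, since the mask took in the shadow, so I'll refine it with edges later. Now lowering onto the bowl.

drive_tool(
  rows=[
    [0,0,0,0.017,-0.017,0,1],
    [0,0,0,0.017,-0.017,0,1],
    [0,0,0,0,0,0.036,1],
    [0,0,0,0,0,0.036,1],
    [0,0,0,0,0,0.036,1],
    [0,0,0,0,0,0.032,1],
    [0,0,0,0,0,0.015,1],
    [0,0,0,0,0,0,1],
  ],
)

```text
time: 4.15
tool_pos: [0.5969, -0.3122, 0.0031]
tcp_rot: [-3.139, 0.002, 0.009]
wrist_force: [0.2, -0.5, 0.6]
width: 0.999
grip_force: 0.0
```

```bash
cat > edge.py <<'E'
from h import *
from scipy.optimize import minimize
def gm(p):
    g=cv2.cvtColor(p["color"],cv2.COLOR_RGB2GRAY).astype(np.float32); g=cv2.GaussianBlur(g,(0,0),.8)
    return cv2.magnitude(cv2.Sobel(g,5,1,0),cv2.Sobel(g,5,0,1))
def score(v,p,G,segs):
    P=np.concatenate([np.linspace(a,b,60) for a,b in segs]); q=proj(p,P@Rz(v[2]).T+[v[0],v[1],.003]).astype(np.float32)
    return -np.minimum(cv2.remap(G,q[:,:1],q[:,1:],cv2.INTER_LINEAR),120).mean()
def fite(p,segs,v0):
    segs=[np.array(s,float) for s in segs]; G=gm(p); best=None
    for x in np.arange(-.014,.0141,.002):
        for y in np.arange(-.014,.0141,.002):
            for a in np.arange(-.12,.121,.02):
                v=np.array(v0)+[x,y,a]; c=score(v,p,G,segs)
                if best is None or c<best[0]: best=(c,v)
    s=minimize(score,best[1],args=(p,G,segs),method="Nelder-Mead",options=dict(initial_simplex=best[1]+np.array([[0,0,0],[.002,0,0],[0,.002,0],[0,0,.02]])))
    return s.x,s.fun
a,b,h=.05,.062,.066
top=[((-a,-b,h),(-a,b,h)),((a,-b,h),(a,b,h)),((-a,-b,h),(a,-b,h)),((-a,b,h),(a,b,h))]
TF=top+[((-a,-b,0),(-a,b,0)),((-a,b,0),(-a,b,h))]
SF=top+[((a,-b,0),(a,b,0)),((a,b,0),(a,b,h)),((a,-b,0),(a,-b,h))]
def draw(im,p,segs,v,off,f):
    for s in segs:
        q=(proj(p,np.array(s)@Rz(v[2]).T+[v[0],v[1],.003])-off+.5)*f
        cv2.line(im,tuple(int(k) for k in q[0]),tuple(int(k) for k in q[1]),(255,0,0),1)
if __name__=="__main__":
    T=read_camera("top");S=read_camera("scene"); go(.6,-.3135,.005,0)
    vt,f=fite(T,TF,[.735,-.135,.08]); print("T",np.round(vt,4),f)
    vs,f=fite(S,SF,[.735,-.138,.08]); print("S",np.round(vs,4),f)
    it=cv2.resize(T["color"][85:180,325:420],None,fx=4,fy=4,interpolation=cv2.INTER_CUBIC); draw(it,T,TF,vt,[325,85],4)
    is_=cv2.resize(S["color"][255:345,165:265],None,fx=4,fy=4,interpolation=cv2.INTER_CUBIC); draw(is_,S,SF,vs,[165,255],4)
    o=np.zeros((400,790,3),np.uint8); o[:380,:380]=it;o[:360,385:785]=is_; cv2.imwrite("pics/u2.png",o[:,:,::-1])
E
python3 edge.py
```

```text
t 4.25 tcp [ 0.6007 -0.3138  0.0079] psi -0.05 deg tilt 0.10 w 1.002 grip 0.0 F [ 1.4 -0.6  0.6] q6 1.05
  turn az -0.05; shift before turn [-0.0007 -0.0003  0.0029] after turn [-0.0007 -0.0003  0.0029]
T [ 0.752  -0.1357  0.0716] -89.78865814208984
S [ 0.7498 -0.1363  0.064 ] -92.23111724853516
```

View pics/u2.png

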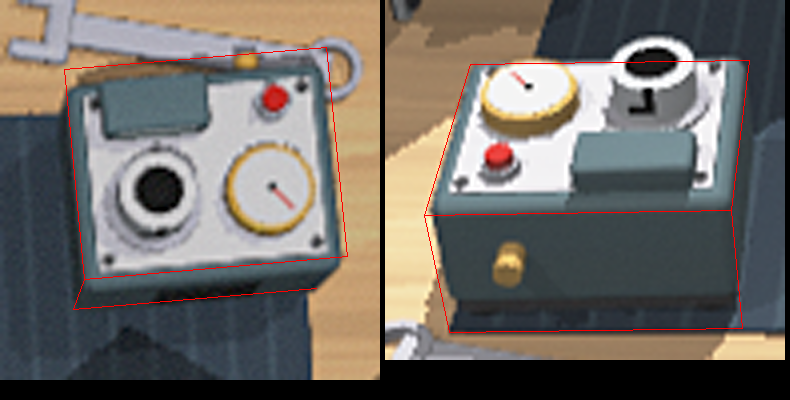

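The box edges are rounded, so the model outline is a little too large. I'll fit it with an inset allowance. Gripping the bowl.

drive_tool(
  rows=[
    [0,0,0,0,0,0.003,1],
    [0,0,0,0,0,0,0.3],
    [0,0,0,0,0,0,0.3],
    [0,0,0,0,0,0,0.3],
    [0,0,0,0,0,0,0.3],
    [0,0,0,0,0,0,0.3],
    [0,0,0,0,0,0,0.3],
    [0,0,0,0,0,0,0.3],
  ],
  force=25,
)

```text
time: 4.92
tool_pos: [0.6013, -0.3131, 0.0055]
tcp_rot: [3.14, 0.001, 0.004]
wrist_force: [-2.1, 1.0, 4.6]
width: 0.594
grip_force: 25.3
```

```bash
cat > edge2.py <<'E'
from edge import *
def score2(v,p,G,mk): return score(v[:3],p,G,[np.array(s,float) for s in mk(v[3])])
def mk(e):
    a,b,h=.05-e,.062-e,.066-e*.5
    return [((-a,-b,h),(-a,b,h)),((a,-b,h),(a,b,h)),((-a,-b,h),(a,-b,h)),((-a,b,h),(a,b,h))]
def run(p,v0):
    G=gm(p); res=[]
    for e in(0,.002,.004,.006):
        v,f=fite(p,mk(e),v0); res.append((f,e,v)); print("  ",e,np.round(v,4),round(float(f),1))
    return min(res,key=lambda r:r[0])
if __name__=="__main__":
    T=read_camera("top");S=read_camera("scene"); go(.6,-.3135,.15,0)
    rt=run(T,[.747,-.135,.07]); rs=run(S,[.747,-.135,.07])
    # carburettor: flange plate (x=.04) width 64 height 67?, mouth cylinder
    for p,n in((T,"T"),(S,"S")):
        m=pick(p,"carburettor"); print(n,mom(mhull(m)))
    f=6; it=cv2.resize(T["color"][108:178,205:265],None,fx=f,fy=f,interpolation=cv2.INTER_CUBIC)
    it2=cv2.resize(T["color"][88:168,330:415],None,fx=5,fy=5,interpolation=cv2.INTER_CUBIC); draw(it2,T,mk(rt[1]),rt[2],[330,88],5)
    o=np.zeros((420,790,3),np.uint8); o[:420,:360]=it;o[:400,362:787]=it2; cv2.imwrite("pics/u3.png",o[:,:,::-1])
E
python3 edge2.py
```

```text
t 5.02 tcp [ 0.6012 -0.313   0.0055] psi 0.03 deg tilt 0.16 w 0.593 grip 25.3 F [-1.1  0.1  6. ] q6 1.05
  turn az 0.03; shift before turn [-0.0009  0.0007 -0.1445] after turn [-0.0012  0.0005 -0.1445]
   0 [ 0.7526 -0.1351  0.0623] -110.3
   0.002 [ 0.7525 -0.1345  0.0603] -112.9
   0.004 [ 0.754  -0.1387  0.0771] -111.9
   0.006 [ 0.7481 -0.1393  0.0587] -108.0
   0 [ 0.7484 -0.137   0.0804] -101.7
   0.002 [ 0.749  -0.136   0.0464] -108.8
   0.004 [ 0.739  -0.1357  0.0813] -110.9
   0.006 [ 0.7397 -0.1392  0.0737] -110.4
T (array([234.24679957, 142.76150689]), np.float64(1.4528141967763868), 1705.5)
S (array([374.65734147, 300.69269244]), np.float64(1.338841675273055), 1966.0)
```

View pics/u3.png

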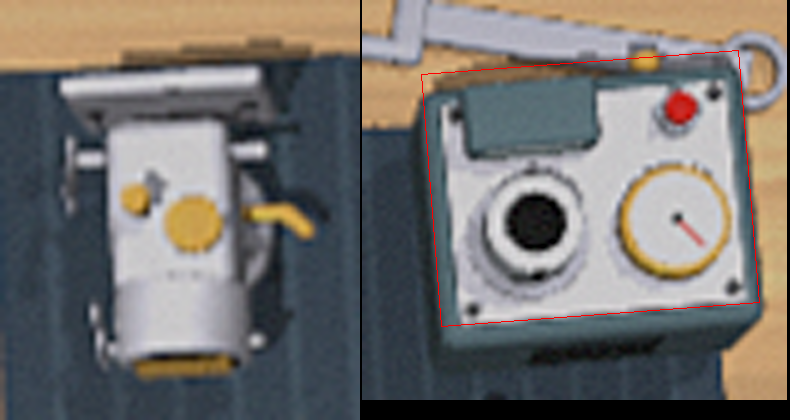

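The crop shows the carburettor mouth centred at crop (180,350) and the flange top edge from (60,78) to (262,66). The tester's four plate screws are at crop (457,115), (713,92), (733,287) and (473,310). I'll use these points for the unit poses, and lift the bowl meanwhile.

drive_tool(
  rows=[
    [0,0,0,0,0,-0.02,0.3],
    [0,0,0,0,0,-0.03,0.3],
    [0,0,0,0,0,-0.035,0.3],
    [0,0,0,0,0,-0.035,0.3],
    [0,0,0,0,0,0,0.3],
  ],
)

```text
time: 5.53
tool_pos: [0.6053, -0.3151, 0.1334]
tcp_rot: [3.134, 0.001, 0.021]
wrist_force: [1.6, -1.6, 1.1]
width: 0.597
grip_force: 26.2
```

```bash
python3 - <<'E'
from h import *
T=read_camera("top"); go(.6,-.3135,.13,0)
s=[ray(T,u,.069)[:2] for u in((348.6,110.6),(399.8,106.0),(403.8,145.0),(351.8,149.6))]
s=np.array(s); print("screws",np.round(s,4),"centre",s.mean(0).round(4))
w=s[0]-s[1]+s[3]-s[2]; d=s[0]-s[3]+s[1]-s[2]; print("yaw",np.arctan2(-w[0],w[1]),np.arctan2(d[1],d[0]),"size",np.linalg.norm(w)/2,np.linalg.norm(d)/2)
# front bottom edge px
f=[ray(T,((x-362+.5)/5+329.5,(y+.5)/5+87.5),.003)[:2] for x,y in((440,372),(720,347))]; f=np.array(f);print("front bottom",f)
mo=ray(T,(234.6,166),.037)[:2]; fl=ray(T,(231.4,119.6),.07)[:2]; print("mouth",mo,"fl",fl,"len",np.linalg.norm(fl-mo),"yaw",np.arctan2(*(fl-mo)[::-1]))
e=np.array([ray(T,((x+.5)/6+204.5,(y+.5)/6+107.5),.07)[:2] for x,y in((60,78),(262,66))]); print("flange w",np.linalg.norm(e[0]-e[1]),"yaw",np.arctan2(-(e[0]-e[1])[0],(e[0]-e[1])[1]))
S=read_camera("scene")
for p in(T,S):
    b=pick(p,"bowl"); 
    if b is not None: print("bowl",fit("bowl",[(p,b)],.122)[0])
E
```

```text
t 5.58 tcp [ 0.604  -0.3144  0.1303] psi 0.04 deg tilt 0.68 w 0.596 grip 26.2 F [ 0.4  0.6 -0.2] q6 1.05
  turn az 0.04; shift before turn [-0.004  -0.0009  0.0002] after turn [-0.004  -0.0009  0.0003]
screws [[ 0.7807 -0.0849]
 [ 0.788  -0.1816]
 [ 0.7138 -0.1872]
 [ 0.7067 -0.0894]] centre [ 0.7473 -0.1358]
yaw 0.07363119098998089 0.06824446542512963 size 0.09749683488430969 0.07429603158826496
front bottom [[ 0.69756385 -0.0823985 ]
 [ 0.70590848 -0.19624661]]
mouth [0.68600021 0.13588616] fl [0.76680559 0.13535829] len 0.08080710564815656 yaw -0.006532559288952613
flange w 0.06316485125863376 yaw 0.044095371472482964
bowl [ 0.5879 -0.3133  0.122   0.    ]
bowl [ 0.5984 -0.3182  0.122   0.    ]
```

drive_tool(
  rows=[
    [0,0,0,0.002,-0.02,0,0.3],
    [0,0,0,0.002,-0.037,0,0.3],
    [0,0,0,0.002,-0.038,0,0.3],
    [0,0,0,0.002,-0.038,0,0.3],
    [0,0,0,0.002,-0.038,0,0.3],
    [0,0,0,0.002,-0.038,0,0.3],
    [0,0,0,0.002,-0.038,0,0.3],
    [0,0,0,0.002,-0.038,0,0.3],
  ],
)

```text
time: 6.4
tool_pos: [0.6139, -0.0254, 0.1206]
tcp_rot: [-3.141, -0.0, 0.007]
wrist_force: [0.1, 0.7, 0.1]
width: 0.595
grip_force: 26.2
```

drive_tool(
  rows=[
    [0,0,0,0.002,-0.038,0,0.3],
    [0,0,0,0.002,-0.038,0,0.3],
    [0,0,0,0.002,-0.038,0,0.3],
    [0,0,0,0.002,-0.038,0,0.3],
    [0,0,0,0,-0.01,0,0.3],
    [0,0,0,0,0,0.02,0.3],
    [0,0,0,0,0,0.03,0.3],
    [0,0,0,0,0,0.03,0.3],
  ],
)

```text
time: 7.07
tool_pos: [0.6235, 0.1351, 0.0417]
tcp_rot: [3.141, 0.003, -0.0]
wrist_force: [0.3, -0.5, 0.1]
width: 0.599
grip_force: 26.3
```

```bash
python3 - <<'E'
from h import *
S=read_camera("scene"); T=read_camera("top"); go(.628,.1345,.0095,0)
dy=.0037
for u,z in(((359,323.6),.003),((395,323.6),.003),((359.2,303.6),.07),((396.2,303),.07),((374,272),.059)): print(u,np.round(ray(S,u,z)[:2]+[0,dy],4))
print(np.round(ray(T,(234.6,170.1),.015),4))
E
```

```text
t 7.17 tcp [0.6169 0.1333 0.0353] psi 0.04 deg tilt 0.88 w 0.595 grip 26.4 F [-1.5 -0.5 -1.2] q6 1.74
  turn az 0.04; shift before turn [ 0.0115 -0.0012  0.0256] after turn [ 0.0111 -0.0012  0.0258]
(359, 323.6) [0.7572 0.1108]
(395, 323.6) [0.7547 0.1732]
(359.2, 303.6) [0.7814 0.1076]
(396.2, 303) [0.7776 0.1677]
(374, 272) [0.6822 0.1373]
[0.6824 0.1397 0.015 ]
```

drive_tool(
  rows=[
    [0,0,0,0,0,0,0.3],
    [0,0,0,0,0,0,0.3],
    [0,0,0,0,0,0,0.3],
    [0,0,0,0,0,0,0.3],
  ],
)

```text
time: 7.5
tool_pos: [0.6257, 0.1347, 0.0456]
tcp_rot: [-3.141, 0.0, -0.006]
wrist_force: [-0.5, -0.6, -0.7]
width: 0.595
grip_force: 26.4
```

```bash
python3 -c "
from h import *
go(.6273,.1347,.0095,0)"
```

```text
t 7.50 tcp [0.6257 0.1347 0.0456] psi -0.00 deg tilt 0.22 w 0.595 grip 26.4 F [-0.5 -0.6 -0.7] q6 1.74
  turn az -0.00; shift before turn [0.0014 0.     0.0361] after turn [0.0016 0.     0.0361]
```

drive_tool(
  rows=[
    [0,0,0,0.002,0,0.015,0.3],
    [0,0,0,0,0,0.012,0.3],
    [0,0,0,0,0,0.006,0.3],
    [0,0,0,0,0,0.003,0.3],
    [0,0,0,0,0,0,0.3],
    [0,0,0,0,0,0,0.3],
    [0,0,0,0,0,0,0.3],
    [0,0,0,0,0,0,0.3],
  ],
)

```text
time: 8.17
tool_pos: [0.6249, 0.1344, 0.0078]
tcp_rot: [3.141, 0.001, -0.004]
wrist_force: [-5.5, -1.8, 10.2]
width: 0.599
grip_force: 27.1
```

drive_tool(
  rows=[
    [0,0,0,0,0,-0.001,0.75],
    [0,0,0,0,0,0,0.75],
    [0,0,0,0,0,0,0.85],
    [0,0,0,0,0,-0.01,1],
    [0,0,0,0,0,-0.025,1],
    [0,0,0,0,0,-0.035,1],
    [0,0,0,0,-0.02,0,1],
    [0,0,0,0,-0.036,0,1],
  ],
)

```text
time: 8.83
tool_pos: [0.6289, 0.1888, 0.0823]
tcp_rot: [-3.141, 0.006, -0.01]
wrist_force: [0.2, 1.0, -0.3]
width: 0.995
grip_force: 0.0
```

drive_tool(
  rows=[
    [0,0,0,-0.013,-0.036,0,1],
    [0,0,0,-0.013,-0.036,0,1],
    [0,0,0,-0.013,-0.03,0,1],
    [0,0,0,-0.013,-0.018,0,1],
    [0,0,0,0,0,0,1],
    [0,0,0,0,0,0,1],
    [0,0,0,0,0,0,1],
  ],
)

```text
time: 9.42
tool_pos: [0.5741, 0.3104, 0.0785]
tcp_rot: [3.141, 0.001, 0.001]
wrist_force: [0.4, -0.5, 0.4]
width: 1.003
grip_force: 0.0
```

```bash
python3 - <<'E'
from h import *
T=read_camera("top");S=read_camera("scene"); go(.573,.3112,.03,0)
for n,w,z in(("bowl",(.626,.1345),.003),("gasket",(.573,.311),0),("cap",(.476,.386),0),("plug",(.348,-.296),.0104),("terminal",(.481,-.382),0)):
    for p in(T,S):
        m=pick(p,n,w)
        if m is not None: print(n,fit(n,[(p,m)],z,0. if n in("plug","terminal") else None))
E
```

```text
t 9.52 tcp [0.5745 0.3097 0.0785] psi -0.05 deg tilt 0.02 w 1.000 grip 0.0 F [-0.3 -0.   0.1] q6 2.03
  turn az -0.05; shift before turn [-0.0016 -0.0015  0.0485] after turn [-0.0015 -0.0015  0.0485]
bowl (array([0.6219, 0.1361, 0.003 , 0.    ]), array([-0., -0.,  0.]), [604])
bowl (array([0.6155, 0.1334, 0.003 , 0.    ]), array([-0., -0.,  0.]), [480])
gasket (array([0.5718, 0.3071, 0.    , 0.    ]), array([ 0., -0.,  0.]), [403])
cap (array([0.475, 0.386, 0.   , 0.   ]), array([0., 0., 0.]), [512])
plug (array([ 0.3491, -0.2954,  0.0104,  0.    ]), array([-0. ,  0. ,  0.4,  0. ]), [304])
terminal (array([ 0.4823, -0.3815,  0.    ,  0.    ]), array([-0.2,  0.2,  0.4,  0. ]), [146])
```

drive_tool(
  rows=[
    [0,0,0,-0.001,0,0.03,0.75],
    [0,0,0,0,0,0.025,0.75],
    [0,0,0,0,0,0.012,0.75],
    [0,0,0,0,0,0,0.75],
    [0,0,0,0,0,0.004,0.75],
    [0,0,0,0,0,0.002,0.75],
    [0,0,0,0,0,0.002,0.75],
    [0,0,0,0,0,0,0.75],
  ],
)

```text
time: 10.68
tool_pos: [0.5736, 0.3111, 0.0043]
tcp_rot: [-3.141, -0.001, -0.002]
wrist_force: [-1.2, -0.6, -0.2]
width: 0.749
grip_force: 0.0
```

drive_tool(
  rows=[
    [0,0,0,0,0,0.002,0.75],
    [0,0,0,0,0,0,0.75],
    [0,0,0,0,0,0,0.75],
  ],
)

```text
time: 10.93
tool_pos: [0.5731, 0.3108, 0.0017]
tcp_rot: [-3.141, -0.001, -0.001]
wrist_force: [0.7, 0.2, -0.6]
width: 0.749
grip_force: 0.0
```

drive_tool(
  rows=[
    [0,0,0,0,0,0.002,0.75],
    [0,0,0,0,0,0.001,0.75],
    [0,0,0,0,0,0,0.75],
    [0,0,0,0,0,0,0.75],
  ],
)

```text
time: 11.27
tool_pos: [0.5727, 0.3106, -0.0019]
tcp_rot: [3.141, 0.001, -0.001]
wrist_force: [0.4, -0.2, 0.3]
width: 0.744
grip_force: 0.0
```

drive_tool(
  rows=[
    [0,0,0,0,0,0.001,0.75],
    [0,0,0,0,0,0.001,0.75],
    [0,0,0,0,0,0,0.75],
    [0,0,0,0,0,0,0.75],
  ],
)

```text
time: 11.6
tool_pos: [0.5727, 0.3106, -0.0039]
tcp_rot: [3.141, 0.001, -0.0]
wrist_force: [0.1, -0.2, -0.2]
width: 0.754
grip_force: 0.0
```

drive_tool(
  rows=[
    [0,0,0,0,0,0,0.4],
    [0,0,0,0,0,0,0.4],
    [0,0,0,0,0,0,0.4],
    [0,0,0,0,0,0,0.4],
    [0,0,0,0,0,0,0.4],
  ],
  force=20,
)

```text
time: 12.02
tool_pos: [0.5731, 0.3108, -0.0033]
tcp_rot: [-3.141, -0.001, -0.001]
wrist_force: [-0.6, -0.8, 3.9]
width: 0.618
grip_force: 21.1
```

drive_tool(
  rows=[
    [0,0,0,0,0,-0.02,0.4],
    [0,0,0,0,0,-0.03,0.4],
    [0,0,0,0,0,-0.03,0.4],
    [0,0,0,0.01,0.025,0,0.4],
    [0,0,0,0.01,0.035,0,0.4],
    [0,0,0,0.01,0.035,0,0.4],
    [0,0,0,0.01,0.035,0,0.4],
    [0,0,0,0.01,0.03,0,0.4],
  ],
)

```text
time: 12.68
tool_pos: [0.6228, 0.1487, 0.076]
tcp_rot: [3.141, 0.001, -0.001]
wrist_force: [0.7, 1.1, 0.1]
width: 0.621
grip_force: 21.1
```

drive_tool(
  rows=[
    [0,0,0,0,0.012,0,0.4],
    [0,0,0,0,0.004,0,0.4],
    [0,0,0,0,0,0.01,0.4],
    [0,0,0,0,0,0,0.4],
    [0,0,0,0,0,0,0.4],
    [0,0,0,0,0,0,0.4],
  ],
)

```text
time: 13.18
tool_pos: [0.6221, 0.1362, 0.0656]
tcp_rot: [-3.141, -0.003, 0.002]
wrist_force: [0.0, -0.1, 0.3]
width: 0.618
grip_force: 21.2
```

```bash
python3 - <<'E'
from h import *
T=read_camera("top");S=read_camera("scene"); go(.6225,.1345,.0285,0)
o=np.zeros((480,800,3),np.uint8)
o[:,:400]=cv2.resize(T["color"][120:216,195:275],(400,480),interpolation=cv2.INTER_CUBIC); o[:,400:]=cv2.resize(S["color"][200:296,330:410],(400,480),interpolation=cv2.INTER_CUBIC)
cv2.imwrite("pics/g1.png",o[:,:,::-1])
E
```

```text
t 13.28 tcp [0.6227 0.136  0.0662] psi 0.11 deg tilt 0.01 w 0.621 grip 21.2 F [-0.1  0.4  0.1] q6 1.74
  turn az 0.11; shift before turn [-0.0002  0.0015  0.0377] after turn [-0.0002  0.0015  0.0377]
```

View pics/g1.png

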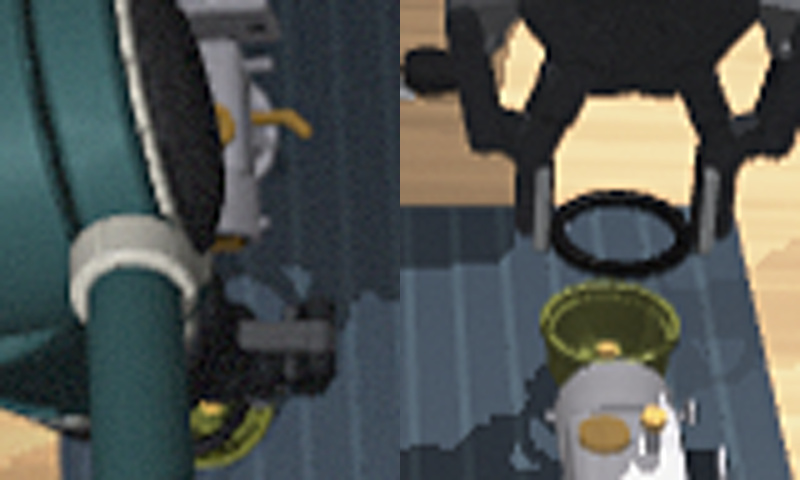

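```bash
python3 - <<'E'
from h import *
S=read_camera("scene"); print(ray(S,(374.0,246.2),.073),ray(S,(371.6,263.2),.031))
E
```

```text
[0.62111838 0.13580678 0.073     ] [0.61824142 0.13382542 0.031     ]
```

drive_tool(
  rows=[
    [0,0,0,-0.002,0.002,0.012,0.4],
    [0,0,0,0,0,0.012,0.4],
    [0,0,0,0,0,0.009,0.4],
    [0,0,0,0,0,0,0.4],
    [0,0,0,0,0,0,0.4],
    [0,0,0,0,0,0.003,0.4],
    [0,0,0,0,0,0,0.4],
    [0,0,0,0,0,0,0.4],
  ],
)

```text
time: 14.0
tool_pos: [0.6212, 0.1327, 0.0305]
tcp_rot: [-3.141, -0.0, -0.001]
wrist_force: [-0.1, 0.4, -0.5]
width: 0.62
grip_force: 21.2
```

drive_tool(
  rows=[
    [0,0,0,0,0,0.002,0.4],
    [0,0,0,0,0,0.001,0.4],
    [0,0,0,0,0,0,0.4],
    [0,0,0,0,0,0,0.4],
  ],
)

```text
time: 14.33
tool_pos: [0.6213, 0.1327, 0.0277]
tcp_rot: [-3.141, -0.0, -0.001]
wrist_force: [-0.5, 0.1, 1.8]
width: 0.621
grip_force: 21.3
```

drive_tool(
  rows=[
    [0,0,0,0,0,0,0.72],
    [0,0,0,0,0,0,0.75],
    [0,0,0,0,0,0,0.75],
    [0,0,0,0,0,0.006,0.75],
    [0,0,0,0,0,0.006,0.75],
    [0,0,0,0,0,0,0.75],
    [0,0,0,0,0,0,0.75],
    [0,0,0,0,0,0,0.75],
  ],
)

```text
time: 15.0
tool_pos: [0.6206, 0.1326, 0.0148]
tcp_rot: [3.141, 0.001, -0.001]
wrist_force: [0.7, 0.6, 0.5]
width: 0.754
grip_force: 0.0
```

```bash
python3 - <<'E'
from h import *
S=read_camera("scene"); go(.6225,.134,.015,0)
cv2.imwrite("pics/g2.png",cv2.resize(S["color"][225:295,335:415],(640,560),interpolation=cv2.INTER_CUBIC)[:,:,::-1])
E
```

```text
t 15.05 tcp [0.6209 0.1327 0.0151] psi 0.02 deg tilt 0.01 w 0.751 grip 0.0 F [ 0.1  0.5 -0.4] q6 1.74
  turn az 0.02; shift before turn [ 0.0016 -0.0013  0.0001] after turn [ 0.0016 -0.0013  0.0001]
```

View pics/g2.png

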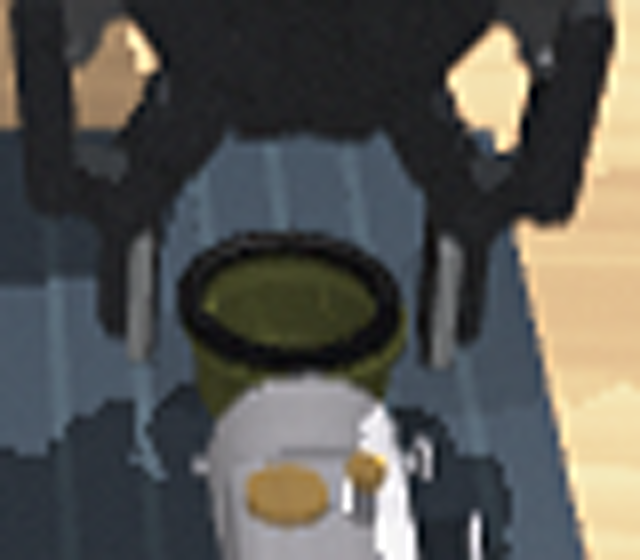

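The gasket sits on the rim about 1.5 mm toward −y. I'll true it with a gentle squeeze of gasket and bowl together, along y and then along x.

drive_tool(
  rows=[
    [0,0,0,0.001,-0.001,0,0.75],
    [0,0,0,0.002,0,0,0.66],
    [0,0,0,0,0,0,0.6],
    [0,0,0,0,0,0,0.55],
    [0,0,0,0,0,0,0.55],
    [0,0,0,0,0,0,0.55],
    [0,0,0,0,0,0,0.75],
    [0,0,0,0,0,0,0.78],
  ],
  force=20,
)

```text
time: 15.72
tool_pos: [0.6236, 0.1335, 0.015]
tcp_rot: [3.141, 0.001, -0.001]
wrist_force: [-0.1, -0.5, 0.5]
width: 0.774
grip_force: 0.0
```

drive_tool(
  rows=[
    [0,0,-7,0,0,0,0.78],
    [0,0,-7,0,0,0,0.78],
    [0,0,-7,0,0,0,0.78],
    [0,0,-7,0,0,0,0.78],
    [0,0,-7,0,0,0,0.78],
    [0,0,-7,0,0,0,0.78],
    [0,0,-7,0,0,0,0.78],
  ],
)

```text
time: 16.3
tool_pos: [0.6233, 0.1335, 0.0147]
tcp_rot: [-2.854, -1.312, 0.002]
wrist_force: [0.5, -0.3, 0.0]
width: 0.777
grip_force: 0.0
```

drive_tool(
  rows=[
    [0,0,-7,0,0,0,0.78],
    [0,0,-7,0,0,0,0.78],
    [0,0,-7,0,0,0,0.78],
    [0,0,-7,0,0,0,0.78],
    [0,0,-7,0,0,0,0.78],
    [0,0,-6,0,0,0,0.78],
    [0,0,0,0,0,0,0.78],
    [0,0,0,0,0,0,0.78],
  ],
)

```text
time: 16.97
tool_pos: [0.6235, 0.1335, 0.0148]
tcp_rot: [-2.224, -2.218, 0.001]
wrist_force: [-0.4, 0.4, 0.2]
width: 0.78
grip_force: 0.0
```

```bash
python3 -c "
from h import *
go(.624,.1337,.015,1.5708)"
```

```text
t 16.97 tcp [0.6235 0.1335 0.0148] psi 89.85 deg tilt 0.05 w 0.780 grip 0.0 F [-0.4  0.4  0.2] q6 0.17
  turn az -0.15; shift before turn [ 0.0002  0.0005 -0.0002] after turn [ 0.0002  0.0005 -0.0002]
```

drive_tool(
  rows=[
    [0,0,0,0,0,0,0.66],
    [0,0,0,0,0,0,0.58],
    [0,0,0,0,0,0,0.55],
    [0,0,0,0,0,0,0.55],
    [0,0,0,0,0,0,0.55],
    [0,0,0,0,0,0,0.55],
  ],
)

```text
time: 17.47
tool_pos: [0.6237, 0.1336, 0.0154]
tcp_rot: [-2.221, -2.221, 0.001]
wrist_force: [-2.5, -0.7, 4.5]
width: 0.614
grip_force: 20.9
```

drive_tool(
  rows=[
    [0,0,0,0,0,0,0.7],
    [0,0,0,0,0,0,0.8],
    [0,0,0,0,0,0,0.8],
    [0,0,0,0,0,-0.02,0.8],
    [0,0,0,0,0,-0.035,0.8],
    [0,0,0,0,0,-0.04,0.8],
    [0,0,0,0,0,-0.04,1],
    [0,0,0,-0.03,0,0,1],
  ],
)

```text
time: 18.13
tool_pos: [0.6305, 0.1083, 0.1608]
tcp_rot: [2.211, 2.22, 0.024]
wrist_force: [2.6, 0.5, 1.4]
width: 1.0
grip_force: 0.0
```

drive_tool(
  rows=[
    [0,0,7,0,0,0,1],
    [0,0,7,0,0,0,1],
    [0,0,7,0,0,0,1],
    [0,0,7,0,0,0,1],
    [0,0,7,0,0,0,1],
    [0,0,7,0,0,0,1],
    [0,0,7,0,0,0,1],
    [0,0,7,0,0,0,1],
  ],
)

```text
time: 18.8
tool_pos: [0.624, 0.1037, 0.15]
tcp_rot: [-3.007, -0.91, -0.0]
wrist_force: [0.4, -0.2, -0.4]
width: 0.999
grip_force: 0.0
```

drive_tool(
  rows=[
    [0,0,7,0,0,0,1],
    [0,0,7,0,0,0,1],
    [0,0,7,0,0,0,1],
    [0,0,7,0,0,0,1],
    [0,0,6,0,0,0,1],
    [0,0,0,-0.023,0.033,0,1],
    [0,0,0,-0.023,0.033,0,1],
    [0,0,0,-0.023,0.033,0,1],
  ],
)

```text
time: 19.47
tool_pos: [0.5544, 0.0042, 0.1499]
tcp_rot: [3.141, 0.004, 0.0]
wrist_force: [0.9, -0.3, 0.3]
width: 0.999
grip_force: 0.0
```

drive_tool(
  rows=[
    [0,0,0,-0.023,0.033,0,1],
    [0,0,0,-0.023,0.033,0,1],
    [0,0,0,-0.023,0.033,0,1],
    [0,0,0,-0.023,0.033,0,1],
    [0,0,0,-0.01,0.015,0,1],
    [0,0,0,0,0,0,1],
    [0,0,0,0,0,0,1],
  ],
)

```text
time: 20.05
tool_pos: [0.4528, -0.1431, 0.1504]
tcp_rot: [-3.141, 0.004, -0.001]
wrist_force: [0.0, 0.4, -0.3]
width: 0.999
grip_force: 0.0
```

```bash
python3 - <<'E'
import re
s=open("h.py").read()
s=s.replace("    def f(v):\n","    def f(u):\n        v=np.array(u)-1\n").replace("least_squares(f,[x0[0],x0[1],0 if z is None else z,yaw or 0],x_scale=[.01,.01,.01,.1])","least_squares(f,np.array([x0[0],x0[1],0 if z is None else z,yaw or 0])+1,x_scale=[.01,.01,.01,.1],diff_step=5e-4); s.x=s.x-1")
open("h.py","w").write(s)
from h import *
T=read_camera("top");S=read_camera("scene"); go(.349,-.296,.03,0)
for n,w,z in(("bowl",(.6237,.1335),.003),("gasket",(.6237,.1335),.031),("cap",(.476,.386),0),("plug",(.348,-.296),.0104),("terminal",(.481,-.382),0)):
    for p in(T,S):
        m=pick(p,n,w)
        if m is not None: print(n,fit(n,[(p,m)],z,0. if n in("plug","terminal") else None))
cv2.imwrite("pics/p1.png",np.hstack([cv2.resize(T["color"][300:360,420:490],(350,300),interpolation=cv2.INTER_CUBIC),cv2.resize(T["color"][115:175+12,200:270],(400,411),interpolation=cv2.INTER_CUBIC)[:300],])[:,:,::-1])
E
```

```text
t 20.15 tcp [ 0.4537 -0.142   0.1504] psi 0.01 deg tilt 0.05 w 1.001 grip 0.0 F [ 0.4 -0.5  0.2] q6 1.21
  turn az 0.01; shift before turn [-0.1048  0.154   0.1203] after turn [-0.1047  0.154   0.1204]
bowl (array([0.6263, 0.1366, 0.003 , 0.    ]), array([-0., -0.,  0.]), [366])
bowl (array([0.6073, 0.1344, 0.003 , 0.    ]), array([-0., -0.,  0.]), [234])
gasket (array([0.6255, 0.1347, 0.031 , 0.    ]), array([0., 0., 0.]), [594])
gasket (array([0.6241, 0.133 , 0.031 , 0.    ]), array([0., 0., 0.]), [413])
cap (array([0.4759, 0.386 , 0.    , 0.    ]), array([-0.,  0.,  0.]), [530])
cap (array([0.4718, 0.3843, 0.    , 0.    ]), array([0., 0., 0.]), [332])
plug (array([ 0.3459, -0.2993,  0.0104,  0.0847]), array([ 0., -0.,  0.,  0.]), [131])
terminal (array([ 0.4823, -0.3814,  0.    ,  0.0466]), array([-0., -0., -0.,  0.]), [199])
terminal (array([ 0.4808, -0.3846,  0.    ,  0.0645]), array([ 0., -0., -0.,  0.]), [122])
```

View pics/p1.png

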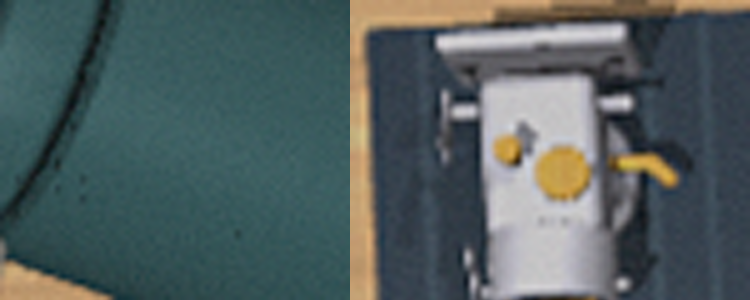

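The gasket and bowl agree with the TCP to within 2 mm, so I have the local camera bias. The crop shows the arm hiding the plug from the top camera, so I'll segment the plug in the first saved pictures.

```bash
python3 - <<'E'
from h import *
for nm,box in(("top",(440,310,475,360)),("scene",(176,186,202,216))):
    p=read_camera(nm); im=cv2.imread(f"pics/{nm}0.png"); hsv=cv2.cvtColor(im,cv2.COLOR_BGR2HSV)
    x0,y0,x1,y1=box; m=np.zeros((480,640),np.uint8); sub=hsv[y0:y1,x0:x1]
    m[y0:y1,x0:x1]=((sub[...,1]<75)|((sub[...,0]>30)&(sub[...,0]<150)))
    n,l,s,c=cv2.connectedComponentsWithStats(m); k=1+np.argmax(s[1:,4]); m=(l==k)
    print(nm,s[k],fit("plug",[(p,m)],.0104,0.))
    print("\n".join("".join("#" if v else "." for v in r) for r in m[y0:y1:1,x0:x1])) if nm=="top" else 0
E
```

```text
top [451 319  12  31 260] (array([ 0.3494, -0.2954,  0.0104,  0.0344]), array([ 0., -0., -0.,  0.]), [302])
...................................
...................................
...................................
...................................
...................................
...................................
...................................
...................................
...................................
...............##..................
.............#.####................
............########...............
............########...............
............########...............
.............#######...............
.............#######...............
.............#######...............
............#########..............
...........###########.............
...........###########.............
...........###########.............
...........############............
...........############............
...........############............
...........############............
...........############............
...........############............
............########
[... 217 characters left out ...]
..............
..............#######..............
...............######..............
...............######..............
...............######..............
...............######..............
...............######..............
...................................
...................................
...................................
...................................
...................................
...................................
...................................
...................................
...................................
...................................
scene [182 191  11  17 125] (array([ 0.345 , -0.2982,  0.0104,  0.0709]), array([ 0., -0., -0.,  0.]), [148])
```

drive_tool(
  rows=[
    [0,0,0,-0.02,0.03,0,1],
    [0,0,0,-0.02,0.03,0,1],
    [0,0,0,-0.02,0.03,0,1],
    [0,0,0,-0.02,0.03,0,1],
    [0,0,0,-0.02,0.027,0,1],
    [0,0,0,-0.005,0.007,0.02,0.7],
    [0,0,0,0,0,0.03,0.7],
    [0,0,0,0,0,0.03,0.7],
  ],
)

```text
time: 21.42
tool_pos: [0.3485, -0.2986, 0.0709]
tcp_rot: [3.139, -0.004, 0.005]
wrist_force: [-0.1, 0.2, -0.3]
width: 0.698
grip_force: 0.0
```

drive_tool(
  rows=[
    [0,0,-3,-0.002,-0.003,0.02,0.6],
    [0,0,0,0,0,0.02,0.6],
    [0,0,0,0,0,0.015,0.6],
    [0,0,0,0,0,0.008,0.6],
    [0,0,0,0,0,0.003,0.6],
    [0,0,0,0,0,0,0.6],
    [0,0,0,0,0,0,0.6],
  ],
)

```text
time: 22.0
tool_pos: [0.3467, -0.294, 0.005]
tcp_rot: [3.14, 0.083, 0.001]
wrist_force: [-0.8, -0.2, 0.6]
width: 0.602
grip_force: 0.0
```

```bash
python3 -c "
from h import *
go(.346,-.2955,.0015,.05)"
```

```text
t 22.00 tcp [ 0.3467 -0.294   0.005 ] psi 3.02 deg tilt 0.07 w 0.602 grip 0.0 F [-0.8 -0.2  0.6] q6 0.76
  turn az 0.16; shift before turn [-0.0008  0.0015  0.0035] after turn [-0.0008  0.0015  0.0035]
```

drive_tool(
  rows=[
    [0,0,0,-0.001,0.001,0.002,0.45],
    [0,0,0,0,0,0.001,0.3],
    [0,0,0,0,0,0,0.1],
    [0,0,0,0,0,0,0.1],
    [0,0,0,0,0,0,0.1],
    [0,0,0,0,0,0,0.1],
    [0,0,0,0,0,0,0.1],
  ],
  force=40,
)

```text
time: 22.58
tool_pos: [0.3458, -0.2952, 0.0023]
tcp_rot: [3.139, 0.083, 0.002]
wrist_force: [-0.9, -0.7, 6.7]
width: 0.25
grip_force: 39.1
```

drive_tool(
  rows=[
    [0,0,-1,0,0,-0.015,0.1],
    [0,0,0,0,0,-0.03,0.1],
    [0,0,0,0,0,-0.035,0.1],
    [0,0,0,0,0,-0.035,0.1],
    [0,0,0,0.02,-0.009,0,0.1],
    [0,0,0,0.03,-0.013,0,0.1],
    [0,0,0,0.03,-0.013,0,0.1],
    [0,0,0,0.03,-0.013,0,0.1],
  ],
)

```text
time: 23.25
tool_pos: [0.4524, -0.2382, 0.1167]
tcp_rot: [3.139, 0.109, 0.001]
wrist_force: [0.5, 0.1, 0.2]
width: 0.247
grip_force: 39.5
```

drive_tool(
  rows=[
    [0,0,0,0.03,-0.013,0,0.1],
    [0,0,0,0.03,-0.013,0,0.1],
    [0,0,0,0.03,-0.013,0,0.1],
    [0,0,0,0.03,-0.013,0,0.1],
    [0,0,0,0.03,-0.013,0,0.1],
    [0,0,0,0.03,-0.013,0,0.1],
    [0,0,0,0.01,-0.004,0.02,0.1],
    [0,0,0,0,0,0.03,0.1],
  ],
)

```text
time: 23.92
tool_pos: [0.6418, -0.1428, 0.0698]
tcp_rot: [3.137, 0.114, 0.016]
wrist_force: [0.1, -0.5, -0.4]
width: 0.249
grip_force: 39.5
```

drive_tool(
  rows=[
    [0,0,0,0,0,0.02,0.1],
    [0,0,0,0,0,0,0.1],
    [0,0,0,0,0,0,0.1],
    [0,0,0,0,0,0,0.1],
    [0,0,0,0,0,0,0.1],
  ],
)

```text
time: 24.33
tool_pos: [0.6367, -0.1444, 0.0484]
tcp_rot: [3.139, 0.11, 0.005]
wrist_force: [-0.5, 0.2, -0.2]
width: 0.252
grip_force: 39.5
```

```bash
python3 - <<'E'
from h import *
go(.6358,-.1445,.0055,.071)
S=read_camera("scene");T=read_camera("top")
for p in(T,S):
    m=pick(p,"plug",(.6358,-.1445),.05)
    if m is not None: print(fit("plug",[(p,m)],.055,0.))
    m=pick(p,"terminal",(.481,-.382))
    if m is not None: print("terminal",fit("terminal",[(p,m)],0,0.))
E
```

```text
t 24.33 tcp [ 0.6367 -0.1444  0.0484] psi 4.00 deg tilt 0.19 w 0.252 grip 39.5 F [-0.5  0.2 -0.2] q6 1.24
  turn az -0.07; shift before turn [-0.001   0.      0.0429] after turn [-0.0009  0.0001  0.0429]
(array([ 0.6341, -0.1461,  0.055 ,  0.1294]), array([-0.,  0.,  0.,  0.]), [192])
```

drive_tool(
  rows=[
    [0,0,0,-0.001,0,0.015,0.1],
    [0,0,0,0,0,0.015,0.1],
    [0,0,0,0,0,0.008,0.1],
    [0,0,0,0,0,0.003,0.1],
    [0,0,0,0,0,0,0.1],
    [0,0,0,0,0,0,0.1],
    [0,0,0,0,0,0.001,0.1],
    [0,0,0,0,0,0,0.1],
  ],
)

```text
time: 25.3
tool_pos: [0.6348, -0.144, 0.0053]
tcp_rot: [3.139, 0.11, 0.001]
wrist_force: [-1.1, 0.8, 4.2]
width: 0.249
grip_force: 39.8
```

drive_tool(
  rows=[
    [0,0,0,0,0,0,0.3],
    [0,0,0,0,0,0,0.4],
    [0,0,0,0,0,-0.001,0.5],
    [0,0,0,0,0,-0.012,0.6],
    [0,0,0,0,0,-0.03,0.6],
    [0,0,0,0,0,-0.035,0.6],
    [0,0,0,0,0,-0.035,0.6],
    [0,0,1.7,0,0,0,0.6],
  ],
)

```text
time: 25.97
tool_pos: [0.64, -0.1453, 0.1274]
tcp_rot: [3.137, 0.063, 0.022]
wrist_force: [1.4, -0.9, 1.1]
width: 0.601
grip_force: 0.0
```

drive_tool(
  rows=[
    [0,0,0,-0.01,0.015,0,0.6],
    [0,0,0,-0.02,0.029,0,0.6],
    [0,0,0,-0.02,0.029,0,0.6],
    [0,0,0,-0.021,0.029,0,0.6],
    [0,0,0,-0.021,0.029,0,0.6],
    [0,0,0,-0.021,0.029,0,0.6],
    [0,0,0,-0.021,0.029,0,0.6],
    [0,0,0,-0.02,0.029,0,0.6],
  ],
)

```text
time: 26.63
tool_pos: [0.4881, -0.3692, 0.1183]
tcp_rot: [3.14, 0.064, 0.001]
wrist_force: [0.4, 0.4, 0.8]
width: 0.6
grip_force: 0.0
```

drive_tool(
  rows=[
    [0,0,0,-0.01,0.014,0.02,0.6],
    [0,0,0,0,0,0.025,0.6],
    [0,0,0,0,0,0,0.6],
    [0,0,0,0,0,0,0.6],
    [0,0,0,0,0,0,0.6],
  ],
)

```text
time: 27.05
tool_pos: [0.4804, -0.3822, 0.0734]
tcp_rot: [3.141, 0.064, 0.001]
wrist_force: [-0.2, -0.5, 0.9]
width: 0.602
grip_force: 0.0
```

```bash
python3 - <<'E'
from h import *
go(.4805,-.3815,.004,.04)
S=read_camera("scene");T=read_camera("top")
for p in(T,S):
    m=pick(p,"plug",(.6358,-.1445),.013)
    if m is not None: print("plug",fit("plug",[(p,m)],.0134,0.))
    m=pick(p,"terminal",(.481,-.382))
    if m is not None: print("terminal",fit("terminal",[(p,m)],0,0.))
E
```

```text
t 27.05 tcp [ 0.4804 -0.3822  0.0734] psi 2.35 deg tilt 0.04 w 0.602 grip 0.0 F [-0.2 -0.5  0.9] q6 0.82
  turn az 0.06; shift before turn [ 0.0001 -0.0007  0.0694] after turn [ 0.0001 -0.0007  0.0694]
plug (array([ 0.6376, -0.1421,  0.0134,  0.0278]), array([ 0., -0.,  0.,  0.]), [302])
terminal (array([ 0.497 , -0.3802,  0.    , -7.7073]), array([-0.,  0., -0.,  0.]), [71])
terminal (array([ 0.4817, -0.3849,  0.    ,  0.0386]), array([-0.,  0., -0.,  0.]), [90])
```

drive_tool(
  rows=[
    [0,0,0,0,-0.001,0.025,0.5],
    [0,0,0,0,0,0.025,0.4],
    [0,0,0,0,0,0.015,0.4],
    [0,0,0,0,0,0.005,0.4],
    [0,0,0,0,0,0,0.4],
    [0,0,0,0,0,0,0.4],
  ],
)

```text
time: 27.85
tool_pos: [0.4803, -0.3815, 0.0029]
tcp_rot: [3.14, 0.064, 0.001]
wrist_force: [0.6, -0.4, -0.0]
width: 0.4
grip_force: 0.0
```

drive_tool(
  rows=[
    [0,0,0,0,0,0,0.25],
    [0,0,0,0,0,0,0.15],
    [0,0,0,0,0,0,0],
    [0,0,0,0,0,0,0],
    [0,0,0,0,0,0,0],
    [0,0,0,0,0,0,0],
  ],
  force=25,
)

```text
time: 28.35
tool_pos: [0.4809, -0.3823, 0.004]
tcp_rot: [3.139, 0.063, 0.004]
wrist_force: [0.3, 0.1, 6.2]
width: 0.136
grip_force: 24.8
```

drive_tool(
  rows=[
    [0,0,0,0,0,-0.015,0],
    [0,0,-1.7,0,0,-0.03,0],
    [0,0,0,0,0,-0.03,0],
    [0,0,0,0,0,-0.02,0],
    [0,0,0,0.006,-0.016,0,0],
    [0,0,0,0.012,-0.032,0,0],
    [0,0,0,0.012,-0.032,0,0],
    [0,0,0,0.012,-0.032,0,0],
  ],
)

```text
time: 29.02
tool_pos: [0.5137, -0.2657, 0.0975]
tcp_rot: [3.14, 0.108, 0.0]
wrist_force: [0.9, -0.7, 0.1]
width: 0.138
grip_force: 24.4
```

drive_tool(
  rows=[
    [0,0,0,0.012,-0.032,0,0],
    [0,0,0,0.012,-0.032,0,0],
    [0,0,0,0.012,-0.032,0,0],
    [0,0,0,0.006,-0.018,0,0],
    [0,0,0,0,0,0.02,0],
    [0,0,0,0,0,0.03,0],
    [0,0,0,0,0,0,0],
    [0,0,0,0,0,0,0],
  ],
)

```text
time: 29.68
tool_pos: [0.5453, -0.149, 0.0454]
tcp_rot: [-3.138, -0.11, 0.008]
wrist_force: [-0.2, -0.0, 0.8]
width: 0.136
grip_force: 24.4
```

drive_tool(
  rows=[
    [0,0,0,0,0,0,0],
    [0,0,0,0,0,0,0],
  ],
)

```text
time: 29.85
tool_pos: [0.5488, -0.1507, 0.0489]
tcp_rot: [3.139, 0.109, 0.004]
wrist_force: [-0.2, 0.9, -0.2]
width: 0.137
grip_force: 24.4
```

```bash
python3 - <<'E'
from h import *
go(.5475,-.1508,.008,.071)
S=read_camera("scene");T=read_camera("top")
for p in(T,S):
    m=pick(p,"plug",(.6358,-.1445),.013)
    if m is not None: print("plug",fit("plug",[(p,m)],.0134,0.))
    m=pick(p,"terminal",(.5475,-.1508),.05)
    if m is not None: print("terminal",fit("terminal",[(p,m)],.048,0.))
E
```

```text
t 29.85 tcp [ 0.5488 -0.1507  0.0489] psi 3.98 deg tilt 0.14 w 0.137 grip 24.4 F [-0.2  0.9 -0.2] q6 1.19
  turn az -0.09; shift before turn [-0.0014 -0.      0.0409] after turn [-0.0013 -0.      0.0409]
plug (array([ 6.401e-01, -1.415e-01,  1.340e-02, -5.000e-04]), array([-0., -0., -0.,  0.]), [244])
```

drive_tool(
  rows=[
    [0,0,0,-0.001,0,0.015,0],
    [0,0,0,0,0,0.015,0],
    [0,0,0,0,0,0.007,0],
    [0,0,0,0,0,0.003,0],
    [0,0,0,0,0,0,0],
    [0,0,0,0,0,0,0],
    [0,0,0,0,0,0.001,0],
    [0,0,0,0,0,0,0],
  ],
)

```text
time: 30.82
tool_pos: [0.5473, -0.1502, 0.007]
tcp_rot: [3.139, 0.11, 0.002]
wrist_force: [-0.4, -0.2, 3.2]
width: 0.138
grip_force: 24.7
```

drive_tool(
  rows=[
    [0,0,0,0,0,0,0.25],
    [0,0,0,0,0,0,0.35],
    [0,0,0,0,0,-0.001,0.4],
    [0,0,0,0,0,-0.012,0.5],
    [0,0,0,0,0,-0.03,0.6],
    [0,0,0,0,0,-0.035,1],
    [0,0,0,0,0,-0.035,1],
    [0,0,4,0,0,0,1],
  ],
)

```text
time: 31.48
tool_pos: [0.5522, -0.1517, 0.1285]
tcp_rot: [3.137, -0.0, 0.021]
wrist_force: [1.1, -1.0, 1.4]
width: 0.987
grip_force: 0.0
```

drive_tool(
  rows=[
    [0,0,0,-0.003,-0.02,0,1],
    [0,0,0,-0.005,-0.038,0,1],
    [0,0,0,-0.005,-0.038,0,1],
    [0,0,0,-0.005,-0.038,0,1],
    [0,0,0,-0.005,-0.038,0,1],
    [0,0,0,-0.005,-0.038,0,1],
    [0,0,0,-0.005,-0.038,0,1],
    [0,0,0,-0.005,-0.038,0,1],
  ],
)

```text
time: 32.15
tool_pos: [0.5083, 0.1377, 0.1205]
tcp_rot: [-3.141, -0.0, -0.002]
wrist_force: [0.9, -0.2, 0.5]
width: 0.997
grip_force: 0.0
```

drive_tool(
  rows=[
    [0,0,0,-0.006,-0.038,0,1],
    [0,0,0,-0.006,-0.038,0,1],
    [0,0,0,-0.006,-0.038,0,1],
    [0,0,0,-0.006,-0.038,0,1],
    [0,0,0,-0.006,-0.038,0,1],
    [0,0,0,-0.006,-0.038,0,1],
    [0,0,0,0,-0.02,0,1],
    [0,0,0,0,0,0,1],
  ],
)

```text
time: 32.82
tool_pos: [0.4723, 0.3886, 0.1207]
tcp_rot: [-3.139, -0.007, -0.003]
wrist_force: [0.2, 0.2, -0.1]
width: 0.998
grip_force: 0.0
```

```bash
python3 - <<'E'
from h import *
go(.473,.384,.004,0)
S=read_camera("scene");T=read_camera("top")
for n,w,z in(("plug",(.6358,-.1445),.0134),("terminal",(.5475,-.1508),.003),("gasket",(.6237,.1335),.031),("socket",(.35,.302),0)):
  for p in(T,S):
    m=pick(p,n,w,z)
    if m is not None: print(n,fit(n,[(p,m)],z,0. if n in("plug","terminal") else None))
cv2.imwrite("pics/r1.png",cv2.resize(T["color"][115:265,200:410],(798,570),interpolation=cv2.INTER_CUBIC)[:,:,::-1])
E
```

```text
t 32.82 tcp [0.4723 0.3886 0.1207] psi 0.25 deg tilt 0.20 w 0.998 grip 0.0 F [ 0.2  0.2 -0.1] q6 2.21
  turn az 0.25; shift before turn [0.0005 0.005  0.1167] after turn [0.0007 0.0046 0.1167]
terminal (array([ 0.5478, -0.1486,  0.003 ,  0.1023]), array([ 0.,  0., -0.,  0.]), [168])
gasket (array([0.6253, 0.1359, 0.031 , 0.    ]), array([-0., -0.,  0.]), [628])
gasket (array([0.6237, 0.1329, 0.031 , 0.    ]), array([ 0., -0.,  0.]), [374])
socket (array([0.3518, 0.303 , 0.    , 0.    ]), array([-0.,  0.,  0.]), [260])
socket (array([0.3496, 0.3004, 0.    , 0.    ]), array([-0., -0.,  0.]), [176])
```

View pics/r1.png

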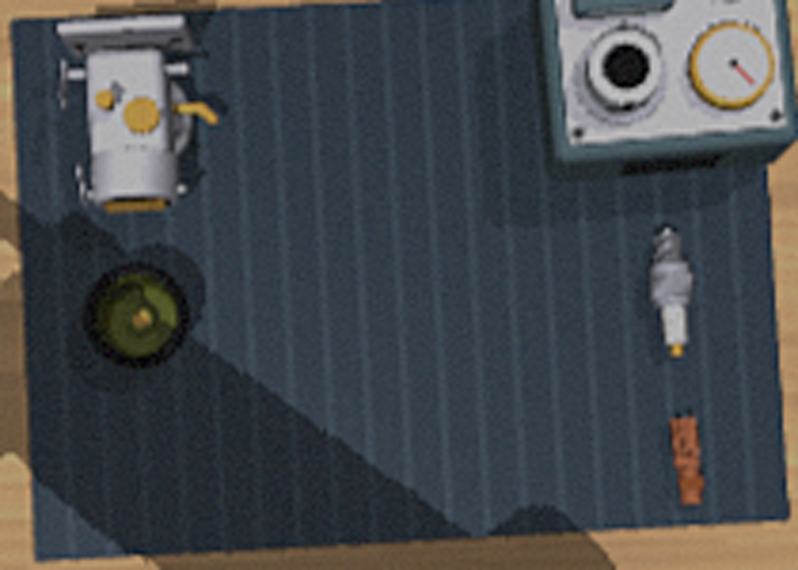

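The layout so far looks right. The bowl with its gasket is in front of the mouth, and the plug thread points at the tester with a gap of about 3 cm. The terminal follows, also with a gap of about 3 cm. Next is the cap.

drive_tool(
  rows=[
    [0,0,0,0.001,0.004,0.03,1],
    [0,0,0,0,0,0.035,1],
    [0,0,0,0,0,0.03,0.85],
    [0,0,0,0,0,0.015,0.75],
    [0,0,0,0,0,0.006,0.75],
    [0,0,0,0,0,0.002,0.75],
    [0,0,0,0,0,0,0.75],
    [0,0,0,0,0,0,0.75],
  ],
)

```text
time: 33.98
tool_pos: [0.4748, 0.3808, 0.0029]
tcp_rot: [-3.14, -0.0, -0.004]
wrist_force: [0.4, 0.0, -0.1]
width: 0.746
grip_force: 0.0
```

drive_tool(
  rows=[
    [0,0,0,0,0,0,0.6],
    [0,0,0,0,0,0,0.5],
    [0,0,0,0,0,0,0.3],
    [0,0,0,0,0,0,0.3],
    [0,0,0,0,0,0,0.3],
    [0,0,0,0,0,0,0.3],
  ],
  force=25,
)

```text
time: 34.48
tool_pos: [0.4749, 0.381, 0.0036]
tcp_rot: [-3.14, -0.0, -0.005]
wrist_force: [0.2, -0.9, 6.3]
width: 0.528
grip_force: 25.3
```

drive_tool(
  rows=[
    [0,0,0,0,0,-0.015,0.3],
    [0,0,0,0,0,-0.03,0.3],
    [0,0,0,0,0,-0.035,0.3],
    [0,0,0,0,0,-0.025,0.3],
    [0,0,0,0.008,0.02,0,0.3],
    [0,0,0,0.014,0.035,0,0.3],
    [0,0,0,0.014,0.035,0,0.3],
    [0,0,0,0.014,0.035,0,0.3],
  ],
)

```text
time: 35.15
tool_pos: [0.5242, 0.2543, 0.1076]
tcp_rot: [-3.141, -0.003, -0.003]
wrist_force: [-0.3, -0.1, 0.3]
width: 0.531
grip_force: 25.8
```

drive_tool(
  rows=[
    [0,0,0,0.014,0.035,0,0.3],
    [0,0,0,0.014,0.035,0,0.3],
    [0,0,0,0.014,0.035,0,0.3],
    [0,0,0,0.014,0.035,0,0.3],
    [0,0,0,0.014,0.035,0,0.3],
    [0,0,0,0.014,0.035,0,0.3],
    [0,0,0,0.014,0.035,0,0.3],
    [0,0,0,0.008,0.016,0,0.3],
  ],
)

```text
time: 35.82
tool_pos: [0.6313, -0.0102, 0.1074]
tcp_rot: [3.14, -0.003, 0.004]
wrist_force: [1.2, 0.1, -0.3]
width: 0.527
grip_force: 25.8
```

drive_tool(
  rows=[
    [0,0,0,0,0,0.02,0.3],
    [0,0,0,0,0,0.03,0.3],
    [0,0,0,0,0,0.02,0.3],
    [0,0,0,0,0,0,0.3],
    [0,0,0,0,0,0,0.3],
    [0,0,0,0,0,0,0.3],
    [0,0,0,0,0,0,0.3],
    [0,0,0,0,0,0,0.3],
  ],
)

```text
time: 36.48
tool_pos: [0.6314, -0.0059, 0.0386]
tcp_rot: [3.141, 0.001, 0.006]
wrist_force: [0.5, -0.5, 0.3]
width: 0.532
grip_force: 25.8
```

```bash
python3 - <<'E'
from h import *
go(.6315,-.0054,.008,0)
S=read_camera("scene");T=read_camera("top"); z=st()[0]["tool_pos"][2]-.0035
for p in(T,S):
    m=pick(p,"cap",(.63,-.005),.03)
    if m is not None: print(fit("cap",[(p,m)],z))
E
```

```text
t 36.48 tcp [ 0.6314 -0.0059  0.0386] psi 0.04 deg tilt 0.22 w 0.532 grip 25.8 F [ 0.5 -0.5  0.3] q6 1.52
  turn az 0.04; shift before turn [-0.     -0.0005  0.0306] after turn [ 0.0001 -0.0005  0.0306]
(array([ 0.6289, -0.0072,  0.0345,  0.    ]), array([-0.,  0.,  0.]), [416])
```

drive_tool(
  rows=[
    [0,0,0,0,0,0.014,0.3],
    [0,0,0,0,0,0.012,0.3],
    [0,0,0,0,0,0.004,0.3],
    [0,0,0,0,0,0,0.3],
    [0,0,0,0,0,0,0.3],
    [0,0,0,0,0,0.002,0.3],
    [0,0,0,0,0,0,0.3],
    [0,0,0,0,0,0,0.3],
  ],
)

```text
time: 37.35
tool_pos: [0.629, -0.006, 0.0056]
tcp_rot: [-3.141, -0.0, 0.004]
wrist_force: [-6.8, 0.0, 17.4]
width: 0.526
grip_force: 27.5
```

drive_tool(
  rows=[
    [0,0,0,0,0,-0.002,0.3],
    [0,0,0,0,0,0,0.45],
    [0,0,0,0,0,0,0.6],
    [0,0,0,0,0,0,0.75],
    [0,0,0,0,0,-0.015,0.8],
    [0,0,0,0,0,-0.035,0.8],
    [0,0,0,0,0,-0.035,0.8],
    [0,0,0,0,0,-0.035,0.8],
  ],
)

```text
time: 38.02
tool_pos: [0.6284, -0.0059, 0.1255]
tcp_rot: [-3.141, -0.0, 0.006]
wrist_force: [0.8, -0.5, -0.8]
width: 0.798
grip_force: 0.0
```

drive_tool(
  rows=[
    [0,0,0,-0.025,-0.03,0,0.8],
    [0,0,0,-0.025,-0.03,0,0.8],
    [0,0,0,-0.025,-0.03,0,0.8],
    [0,0,0,-0.025,-0.03,0,0.8],
    [0,0,0,-0.025,-0.03,0,0.8],
    [0,0,0,-0.025,-0.03,0,0.8],
    [0,0,0,-0.025,-0.03,0,0.8],
    [0,0,0,-0.01,-0.03,0,0.8],
  ],
)

```text
time: 38.68
tool_pos: [0.4405, 0.2344, 0.1249]
tcp_rot: [3.14, 0.001, -0.006]
wrist_force: [0.5, 0.4, -0.6]
width: 0.798
grip_force: 0.0
```

drive_tool(
  rows=[
    [0,0,0,0,-0.03,0,0.8],
    [0,0,0,0,-0.03,0,0.8],
    [0,0,0,0,-0.03,0,0.8],
    [0,0,0,0,-0.03,0,0.8],
    [0,0,0,0,0,0,0.8],
    [0,0,0,0,0,0,0.8],
  ],
)

```text
time: 39.18
tool_pos: [0.4439, 0.355, 0.1253]
tcp_rot: [3.141, 0.005, -0.002]
wrist_force: [-0.3, -0.2, 0.3]
width: 0.797
grip_force: 0.0
```

```bash
python3 - <<'E'
from h import *
go(.63,-.005,.2,0)
S=read_camera("scene");T=read_camera("top")
for n,w,z in(("cap",(.63,-.005),.003),("bowl",(.6237,.1335),.003),("plug",(.6358,-.1445),.0134),("terminal",(.5475,-.1508),.003),("gasket",(.6237,.1335),.031),("socket",(.35,.302),0)):
  for p in(T,S):
    m=pick(p,n,w,z)
    if m is not None: print(n,fit(n,[(p,m)],z,0. if n in("plug","terminal") else None))
o=np.zeros((590,800,3),np.uint8)
o[:,:400]=cv2.resize(T["color"][150:268,340:420],(400,590),interpolation=cv2.INTER_CUBIC)
o[:290,400:]=cv2.resize(T["color"][170:228,210:290],(400,290),interpolation=cv2.INTER_CUBIC)
o[295:585,400:]=cv2.resize(S["color"][215:273,310:390],(400,290),interpolation=cv2.INTER_CUBIC)
cv2.imwrite("pics/f1.png",o[:,:,::-1])
o=np.hstack([cv2.resize(S["color"][200:280,175:275],(500,400),interpolation=cv2.INTER_CUBIC)])
cv2.imwrite("pics/f2.png",o[:,:,::-1])
E
```

```text
t 39.18 tcp [0.4439 0.355  0.1253] psi 0.17 deg tilt 0.08 w 0.797 grip 0.0 F [-0.3 -0.2  0.3] q6 2.20
  turn az 0.17; shift before turn [ 0.1849  0.3606 -0.0746] after turn [ 0.1861  0.36   -0.0747]
cap (array([ 0.6308, -0.0043,  0.003 ,  0.    ]), array([0., 0., 0.]), [450])
cap (array([ 0.628 , -0.0062,  0.003 ,  0.    ]), array([ 0., -0.,  0.]), [372])
bowl (array([0.6256, 0.1371, 0.003 , 0.    ]), array([-0., -0.,  0.]), [378])
bowl (array([0.6088, 0.1348, 0.003 , 0.    ]), array([ 0., -0.,  0.]), [222])
plug (array([ 0.636 , -0.1424,  0.0134,  0.0573]), array([ 0., -0., -0.,  0.]), [297])
terminal (array([ 0.5468, -0.1516,  0.003 ,  0.1126]), array([-0., -0., -0.,  0.]), [116])
gasket (array([0.6258, 0.1357, 0.031 , 0.    ]), array([0., 0., 0.]), [660])
gasket (array([0.622 , 0.1319, 0.031 , 0.    ]), array([-0.,  0.,  0.]), [392])
socket (array([0.3514, 0.3027, 0.    , 0.    ]), array([-0.,  0.,  0.]), [224])
socket (array([0.3503, 0.3004, 0.    , 0.    ]), array([-0., -0.,  0.]), [210])
```

View pics/f1.png

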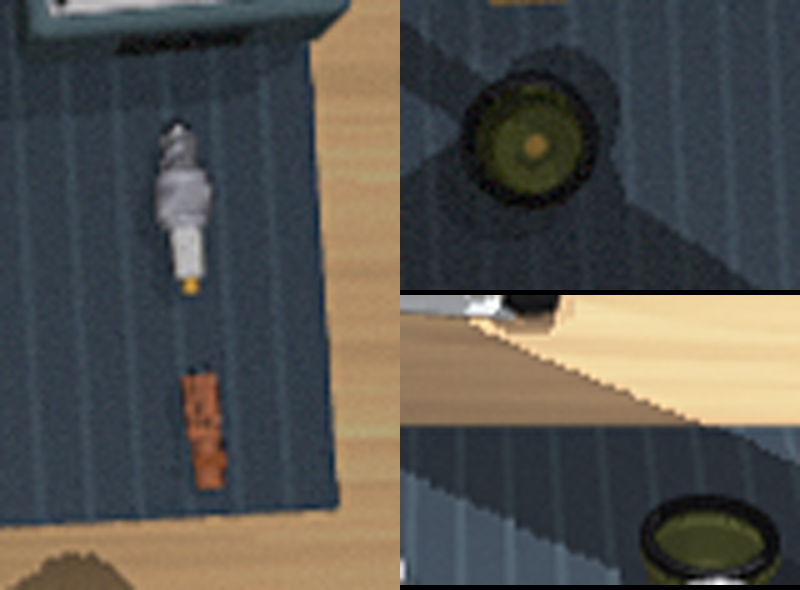

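View pics/f2.png

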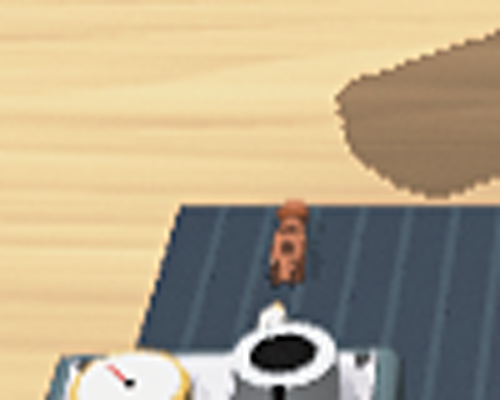

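The crops show the plug and terminal in line (plug tip (178,125), clip end (198,375)), the gasket centred on the bowl, and the cap measured at its midpoint. The clip's slot looks different from the start, so I'll compare pixel values to see whether the terminal rolled.

```bash
python3 - <<'E'
from h import *
def show(im,u,hw=8,hh=15):
    u=np.int32(u.round()); a=im[u[1]-hh:u[1]+hh,u[0]-hw:u[0]+hw].astype(int)
    h=cv2.cvtColor(a.astype(np.uint8),cv2.COLOR_BGR2HSV)
    for r,hr in zip(a,h): print(" ".join("%3d"%v[2] for v in r),"  "," ".join("%3d"%(v[2]-v[0]) for v in r))
T=read_camera("top");S=read_camera("scene")
bgr=lambda p:p["color"][:,:,::-1]
print("top start");show(cv2.imread("pics/top0.png"),proj(T,[.4815,-.3815,.006])[0])
print("top now");show(bgr(T),proj(T,[.5475,-.150,.009])[0])
print("scene start");show(cv2.imread("pics/scene0.png"),proj(S,[.4805,-.385,.006])[0],9,10)
print("scene now");show(bgr(S),proj(S,[.547,-.152,.009])[0],9,10)
E
```

```text
top start
178 177 175 176 175 178 179 177 177 179 176 174 174 175 177 174     75  74  74  74  73  76  76  74  74  75  71  74  74  73  75  74
178 174 171 175 178 174 177 174 178 175 174 169 171 171 171 173     76  73  71  76  76  74  74  74  74  75  74  70  73  73  73  72
172 172 171 177 145 132 166 179 144 130 167 175 172 175 171 172     75  71  73  73  60  56  70  78  61  55  71  75  76  74  74  75
174 174 178 182 122  91 170 191 126  87 170 179 176 176 174 177     73  75  77  78  50  36  72  81  51  35  70  76  75  75  74  76
180 175 180 176 116  80 144 163 112  92 161 178 176 181 177 174     72  72  75  72  49  32  63  71  50  42  74  78  74  76  76  73
178 179 187 131  75  97 122 138 108  72 144 163 175 178 181 178     70  73  76  54  35  52  67  77  56  40  77  82  71  72  71  71
178 170 178 100  45 102 128 141 106  48 134 157 172 179 178 177     73  68  73  42  26  61  69  83  57  28  79  88  72  71  70  72
174 155 157  93  49  95 123 134 104  41 135 151 173 181 174 180     72  65  65  41  20  49  70  78  58  25  80  89  70  72  69  74
168 151 153  94  53  80 118 135 139  69 13
[... 11979 characters left out ...]
5 193 177  97  93  64  57  58  67  66    -26 -26 -29 -28 -27 -30  37  45 102 100  90  49  47 -28 -23 -21 -25 -26
 65  66  77  78  64  58  92 112 199 196  90 104  92  59  57  58  67  68    -26 -26 -29 -27 -27 -26  39  59 103 102  43  52  45 -28 -22 -20 -25 -24
 66  68  78  74  65  46  69 105 181 179  91 115  75  60  60  60  66  67    -26 -28 -29 -27 -26 -19  21  53  95  94  44  61  30 -28 -24 -23 -25 -25
 65  73  79  69  66  66  65  91  73  74  72  81  69  66  66  66  67  67    -26 -26 -29 -25 -26 -28  14  43  13  13  23  11   2 -27 -26 -25 -25 -24
 65  77  75  67  66  67  45  42  64  62  46  80  75  66  65  65  64  66    -26 -27 -28 -27 -25 -25 -20 -22 -31 -31 -22 -32 -30 -27 -26 -26 -26 -25
```

The clip end shows two walls with the floor between them, symmetric about the axis. The apparent change comes from lighting and viewing angle, so the terminal is still lying flat. Everything is in place and the gripper is clear, so I'm handing in.

```bash
python3 -c "
from workcell import workorder
print(workorder.finish_job())"
```

```text
the job is handed in; nothing more can be done
None
```

I laid out all five parts as asked and handed the job in at about 39 s of the 125 s; no verdict came back. The least certain point is that the terminal still lies flat, which I read from pixel values after my picture limit was used up, and I did not re-measure the lever at the end.

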